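# Pack cast corner brackets in their sprung case, heel to toe

### The job

Press the release button on the closed carrying case so that its lid springs open, then pack the three loose L-shaped brackets from the bench flat on top of the one already lying in the case, boss side up, as one squared-up pile, each turned half round from the one beneath it so that the heels alternate and the pile stays level. Leave the bracket in the case where it lies, the lid standing open, and the other things on the bench where they are.

Things in the scene. Friction and masses are not known exactly. Their poses are not given: they have to be found in the camera images.
- case: Carrying case, fixed: black base 128 x 128 mm, floor 6 mm, wall tops 15 mm above the bench, inside 116 x 116 mm; grey lid 56 mm deep (72 mm over all when shut). Origin: centre of the underside; +x from latch side to hinge side, z up. A 12 mm high, 70 mm wide latch apron reaches to 119 mm along -x. The open lid stands beyond the hinge, up to 140 mm high, clear of the space over the base.
- case_lid (a joint): Lid hinge, rad: 0 shut (held by the latch bolt), 2.0 open at its stop. A spring throws the lid open by itself once the latch is released and keeps it open.
- case_lid_hinge (a point): Middle of the lid's hinge line, 68 mm from the case's origin along its +x, 15 mm above the bench; the hinge line runs along the case's y.
- release_button (a joint): Travel of the release button, m: 0 up, 0.007 fully pressed; the latch lets go at about 0.0045. Sprung: 2 N to start, 6 N at full depth; it comes back up by itself.
- release_button_top (a point): Centre of the top of the round release button (22 mm across, in a 38 mm round black housing) on the latch apron, 99 mm from the case's origin along its -x, 35 mm above the bench when up; pressed straight down. The lid's front face is 35 mm away.
- bracket_0: Bracket already in the case, boss up, turned any way, underside 6 mm above the bench. All four are equal flat bare grey metal L plates: outline 76 x 76 mm, 12 mm thick, 0.17 kg. Origin: centre of the outline's underside, z up. Heel (outer corner) at -x -y: one arm covers y -38 to -6 mm over the full x length, the other x -38 to -6 mm over the full y length; the +x +y corner is empty.
- bracket_0_boss (a point): bracket_0: foot of its boss, a round stud 14 mm across and 7 mm high on the heel, 27 mm from the origin along both -x and -y, on the plate's top face (12 mm up). A bracket laid on it the same way round would rock on this boss; turned half round about the same vertical axis it lies level, end of arm on end of arm, with this boss in its empty corner.
- bracket_0_open (a point): bracket_0: the point opposite the boss, over its empty corner, 27 mm along both +x and +y, 12 mm up.
- bracket_1: Identical to bracket_0 and interchangeable with the other loose brackets; lies flat, boss up, on the bench, turned any way. Origin: centre of the underside of its 76 x 76 mm outline.
- bracket_1_boss (a point): Foot of this bracket's boss: 27 mm from the origin along both -x and -y, on the plate's top face (12 mm up); it shows where the heel points.
- bracket_2: Identical to bracket_0 and interchangeable with the other loose brackets; lies flat, boss up, on the bench, turned any way. Origin: centre of the underside of its 76 x 76 mm outline.
- bracket_2_boss (a point): Foot of this bracket's boss: 27 mm from the origin along both -x and -y, on the plate's top face (12 mm up); it shows where the heel points.
- bracket_3: Identical to bracket_0 and interchangeable with the other loose brackets; lies flat, boss up, on the bench, turned any way. Origin: centre of the underside of its 76 x 76 mm outline.
- bracket_3_boss (a point): Foot of this bracket's boss: 27 mm from the origin along both -x and -y, on the plate's top face (12 mm up); it shows where the heel points.
- vice: The big red bench vice, fixed at the right. Origin: on its base, at bench height. The base (45 mm high over the bench) reaches 117 mm from the origin along +y (to the left); the body and jaws above it reach about 100 mm along +y and, toward the robot, 170 mm along -x, up to 270 mm high; farther toward the robot only the screw and its bar, at the origin's y.
- tap_tin: Half-open red tin with its lid up at the back of the bench, left of the vice, fixed: 77 mm deep (along x), 133 mm wide (along y), about 70 mm high. Origin: centre of its underside.
- vee_block: Bystander: grey steel vee block, 57 x 56 x 34 mm, loose among the brackets. Origin: centre of its underside.
- bearing_race: Bystander: plain steel bearing ring, 61 mm across, 22 mm high, loose among the brackets. Origin: centre of its underside.
- shift_fork: Bystander: small grey gearbox shift fork, 37 x 40 x 17 mm, loose beside the vice. Origin: centre of its underside.
- spanner: Bystander: spanner, 175 x 79 x 8 mm over all, loose on the front right of the bench. Origin: centre of its underside.

How it is judged:
By the outcome, as a careful person would: the job done as asked, in the order asked, and still so for the second after the job is handed in, with the robot touching nothing.
It also fails if it takes over 69 s, if anything falls off the work surface, if the arm or the gripper's body presses on something with over 40 N, if the wrist force passes 120 N, or if a joint passes its speed limit or range.

### The arm

A 6-joint arm with a two-finger parallel gripper is mounted at the origin on a cart in front of the work surface, level with it; the furniture and walls round the work are solid. World frame = base frame: x ahead of the robot, y to its left, z up, the work surface at z = 0. Lengths are in m, angles in rad, forces in N, time in s.
With the tool pointing down it reaches from about 0.35 to 0.775 m from the base axis. Payload 5.5 kg.
Tool frame: the origin (TCP) lies at the very end of the fingers, on their centre line; the grasp point (between the pads) lies 19 mm behind it; y points along the fingers, z is the direction in which the jaws open and shut, and the axes are right-handed (so a half turn about y gives the same grasp; the last joint's range is limited). The gripper opens to 85 mm and grips with 20 to 120 N. Pads are 22 mm wide; open, the fingers measure 114 mm over their backs; the gripper's body (76 mm by 85 mm) begins 54 mm behind the grasp point. The pads swing forward as they close: fully open they stand 13 mm farther back than shut.
Start: joints at [-1.469, 0.313, 0.046, 1.304, 0, 1.431], TCP at [0.138, -0.558, 0.231] pointing down, gripper open.
Joint ranges: [-2.76, 2.76], [-0.86, 1.69], [-1.03, 1.26], [-2.2, 2.34], [-1.47, 1.5], [-3.14, 3.14]. Speed limits (rad/s): [2.57, 2.57, 3.14, 3.14, 3.14, 3.14].

### API

Orientations are given as a unit quaternion [w, x, y, z].
In Python, from workcell import env gives the robot as it stands.
- The arm moves only by the shell command python3 -m inch 'ROWS' [OPENING] [FORCE]. ROWS is JSON, a list that holds one entry, the list of rows, each a list of 4 numbers: the shift along the tool's x, y, z in mm, then the turn about the tool's y in degrees. In form: [[[tx, ty, tz, spin], ...]]. A call has 1 to 10 rows; each row is the pose to reach, as a shift and turn from the pose commanded when the call began, along the tool's axes at that moment; what a row does not reach only later rows make up. A row lasts 1/10 s, in which the tool goes at most 50 mm and 8.59 degrees, less where a joint would pass 70% of its speed; a pose out of reach is approached as far as the arm can. A call with a gripper value outside its range is refused whole. OPENING is the finger opening in mm, from 0 to 85.4, set as the call begins (- or left out, the last holds). The fingers move at their own pace and stop on an object; FORCE is the grip in N (left out, the last holds). Time passes only in rows, so rows that repeat a pose let the fingers close. It gives the time, the measured TCP pose, the force and the opening at its end, in the units of the state.
- env.get_state(): the state, without advancing time (a new reading comes with each control period).
- env.read_camera(name): name is "scene" or "top" or "wrist"; returns the picture (384x512x3 uint8, blue, green, red); there is no depth.
- env.camera_model(name): a dict with "fx", "fy", "cx", "cy" (pixels), "R" (3x3) and "t" (3): a world point X has camera coordinates R X + t; the wrist camera has in their place "mount" (4x4, takes a point from camera to tool coordinates, whose origin is the TCP and whose axes are the tool frame's). Camera axes: x right, y down, z forward; pixel columns grow to the right and rows downward; lengths in m; the calibration is good to about 2 mm. A picture is of the moment at which its call begins: read the wrist's pose just before it. camera_model takes no time and is no camera call.
- env.hand_in(): hands the job in, once; it reports no verdict.
The state is a dict: "clock": time; "joint_pos": joint angles; "qvel": joint speeds; "tau": joint torques, N m; "tcp_pos": TCP position; "orientation": TCP orientation; "wrist_force": force on the tool from outside, world axes, zero at the start; "ft_torque": the same for the moment, N m; "finger_gap": finger opening in m.
Only numpy, scipy, OpenCV 4.12 (cv2) and the standard library are available. Lean on these libraries where they do the work, as an engineer would, in place of code of your own. Each camera call takes 0.05 s, during which the arm holds its last target.

## Working session

There is one attempt and no reset: what is moved stays moved. The work goes in short steps, Python scripts to look and compute and a shell command to move; the robot and the scene stay as the last step left them, time stands still between calls to the robot, and variables do not carry over. Pictures are saved under pics/ and viewed, and the job is handed in when it is done.

```bash
ls; mkdir -p pics; python3 - <<'E'
from workcell import env
import cv2,json
s=env.get_state();print(s)
for n in("scene","top"):
    cv2.imwrite(f"pics/{n}0.png",cv2.resize(env.read_camera(n),None,fx=1.5,fy=1.5,interpolation=cv2.INTER_CUBIC))
for n in("scene","top","wrist"): print(n,env.camera_model(n))
E
```

```text
pics
{'clock': 0.0, 'joint_pos': array([-1.46862440e+00,  3.14007120e-01,  4.49424396e-02,  1.30362200e+00,
       -2.15052393e-05,  1.43116844e+00]), 'qvel': array([-4.57483519e-04, -3.80419013e-05,  7.17542151e-04,  1.40297494e-03,
       -8.11264429e-04,  1.32733136e-03]), 'tau': array([-4.97424971e-04, -4.80624747e+01,  2.98533458e+01,  1.93599978e-02,
       -1.43660513e-04,  8.02931993e-06]), 'tcp_pos': array([ 0.13759721, -0.55773819,  0.23039013]), 'orientation': array([ 0.08528592, -0.08527609,  0.70261331, -0.70127658]), 'wrist_force': array([ 0.0304834 , -0.19665216,  0.62775308]), 'ft_torque': array([ 0.02827262, -0.00655613,  0.06288755]), 'finger_gap': 0.08566808381615806}
scene {'fx': 348.34422794524176, 'fy': 348.34422794524176, 'cx': 252.19395020949887, 'cy': 186.6006962862391, 'R': array([[ 9.95625453e-01, -9.34318301e-02, -6.70944312e-04],
       [-7.58376309e-02, -8.03902496e-01, -5.89906290e-01],
       [ 5.45766505e-02,  5.87376600e-01, -8.07471435e-01]]), 't': array([-0.54569562,  0.06248627,  0.85092771])}
top {'fx': 392.7848303007991, 'fy': 392.7848303007991, 'cx': 256.41130977812196, 'cy': 185.6645243067399, 'R': array([[-0.02659034, -0.99953375, -0.01500809],
       [-0.99869235,  0.02721775, -0.04327557],
       [ 0.04366388,  0.01383776, -0.99895044]]), 't': array([0.00639188, 0.55767442, 1.06556295])}
wrist {'fx': 337.39339620068336, 'fy': 337.39339620068336, 'cx': 258.0249680988388, 'cy': 191.95863990931656, 'mount': array([[-4.32170000e-04,  9.56329638e-01,  2.92289987e-01,
        -7.36697971e-02],
       [ 3.23809005e-04, -2.92289865e-01,  9.56329718e-01,
        -1.43300778e-01],
       [ 9.99999854e-01,  5.07943145e-04, -1.83349237e-04,
        -2.77000587e-04],
       [ 0.00000000e+00,  0.00000000e+00,  0.00000000e+00,
         1.00000000e+00]])}
```

View pics/top0.png

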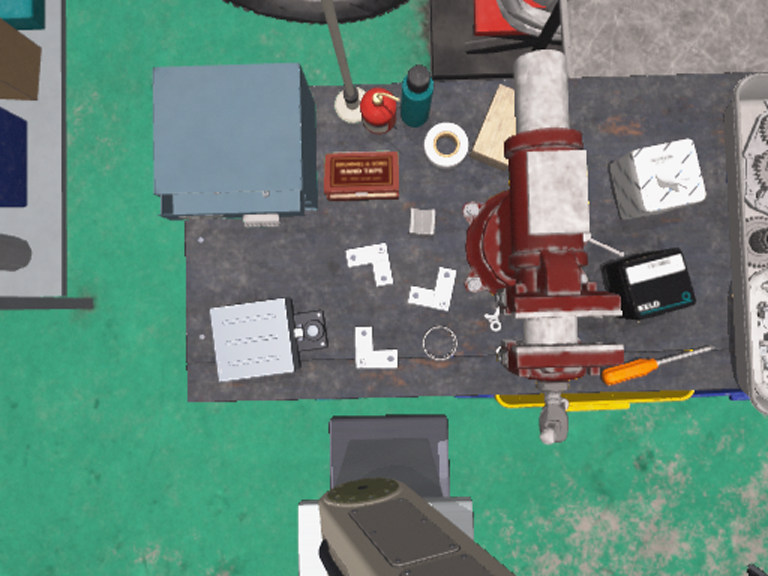

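View pics/scene0.png

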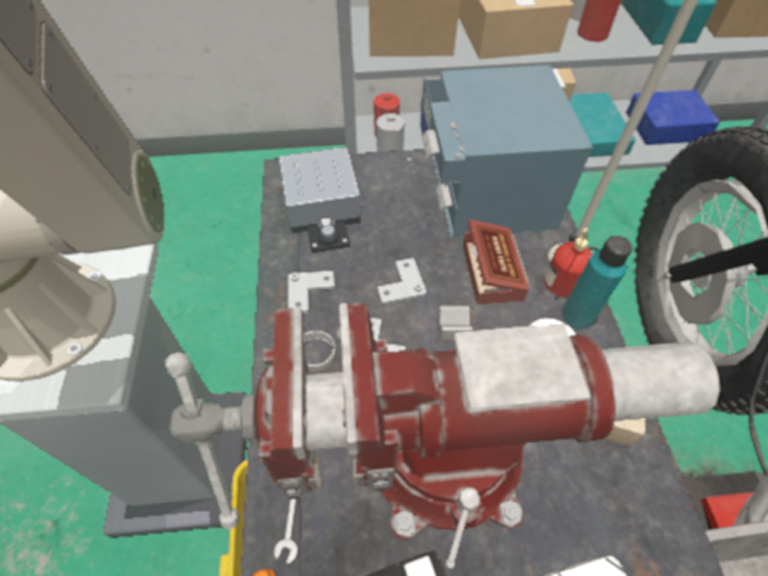

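```bash
cat > h.py <<'E'
from workcell import env
import numpy as np, cv2, json
def proj(name,P):
    m=env.camera_model(name); c=m['R']@np.asarray(P,float)+m['t']; return m['fx']*c[0]/c[2]+m['cx'], m['fy']*c[1]/c[2]+m['cy']
def unproj(name,u,v,z):
    m=env.camera_model(name); d=m['R'].T@np.array([(u-m['cx'])/m['fx'],(v-m['cy'])/m['fy'],1]); o=-m['R'].T@m['t']
    return o+d*(z-o[2])/d[2]
E
python3 - <<'E'
from h import *
im=env.read_camera("top"); cv2.imwrite("pics/top_raw.png",im)
c=im[150:256,220:320]; cv2.imwrite("pics/c1.png",cv2.resize(c,None,fx=5.6,fy=5.6,interpolation=cv2.INTER_CUBIC))
c=im[190:260,130:230]; cv2.imwrite("pics/c2.png",cv2.resize(c,None,fx=7,fy=7,interpolation=cv2.INTER_CUBIC))
E
```

```text
(no output)
```

View pics/c1.png

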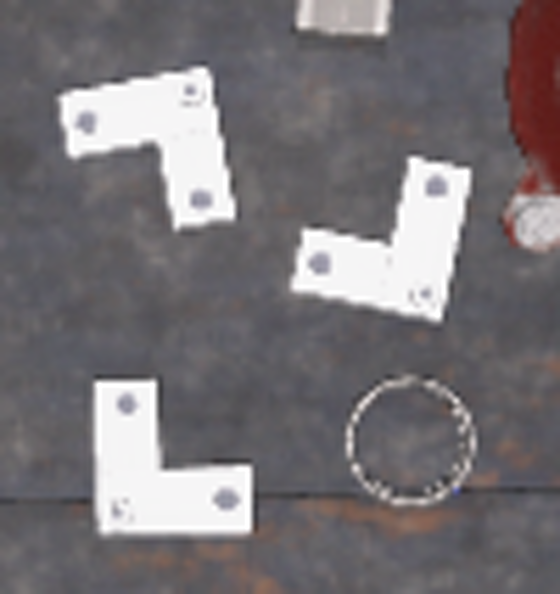

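View pics/c2.png

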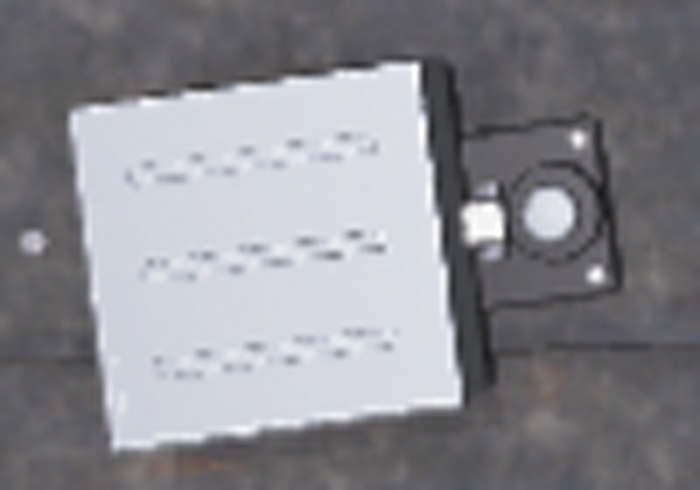

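```bash
cat >> h.py <<'E'
L=np.array([[-38,-38],[38,-38],[38,-6],[-6,-6],[-6,38],[-38,38]])/1000.
def rot(a): return np.array([[np.cos(a),-np.sin(a)],[np.sin(a),np.cos(a)]])
def projf(name_or_f): return name_or_f if callable(name_or_f) else (lambda P: proj(name_or_f,P))
def fitL(mask,f,p0,zs,up=8,x0=0,y0=0):
    """mask: soft upsampled (up) crop with origin x0,y0, 0..1 ; f projects P to pixel"""
    from scipy.optimize import minimize
    h,w=mask.shape
    def draw(p):
        im=np.zeros((h,w),np.uint8)
        for z in zs:
            q=(rot(p[2])@L.T).T+p[:2]/1000
            pts=np.array([f([*a,z]) for a in q]); pts=(pts-[x0,y0]+.5)*up-.5
            cv2.fillPoly(im,[np.round(pts*16).astype(np.int32)],255,cv2.LINE_AA,4)
        return im/255.
    def cost(p): return np.abs(draw(p)-mask).sum()/ (up*up)
    p=np.array(p0,float)
    for step in ([8,8,.2],[2,2,.05],[.7,.7,.02]):
        sim=np.vstack([p]+[p+np.eye(3)[i]*step[i] for i in range(3)])
        r=minimize(cost,p,method='Nelder-Mead',options=dict(initial_simplex=sim,xatol=.01,fatol=.01)); p=r.x
    return p,r.fun,mask.sum()/up/up
E
python3 - <<'E'
from h import *
b=unproj("top",130+550/7,190+213/7,.035); print("button",b)
im=cv2.imread("pics/top_raw.png").min(axis=2)
# lid top corners z=.072
C=[unproj("top",130+u/7,190+v/7,.072) for u,v in((70,110),(418,62),(463,408),(115,450))]
C=np.array(C);print(C.mean(0)); print([np.linalg.norm(C[i]-C[i-1]) for i in range(4)])
d=(C[0]+C[3]-C[1]-C[2]);print("yaw case",np.degrees(np.arctan2(d[1],d[0])))
c=b[:2]; 
d2=C.mean(0)[:2]-c;print(np.linalg.norm(d2),np.degrees(np.arctan2(d2[1],d2[0])))
cen={'A':((58,232,65,232),(190,92),(87,122),(200,200)),'B':((288,472,150,325),(425,295),(436,186),(320,262)),'C':((90,256,375,540),(122,512),(126,403),(227,499))}
for k,(bx,heel,e1,e2) in cen.items():
    to=lambda q:unproj("top",220+q[0]/5.6,150+q[1]/5.6,.012)[:2]
    H,a,bb=map(to,(heel,e1,e2)); ctr=(a+bb)/2  # holes near arm ends
    dd=ctr-H; yaw=np.arctan2(dd[1],dd[0])-np.pi/4
    x0,x1=220+int(bx[0]/5.6)-3,220+int(bx[1]/5.6)+4;y0,y1=150+int(bx[2]/5.6)-3,150+int(bx[3]/5.6)+4
    cr=im[y0:y1,x0:x1].astype(np.float32)
    cr=cv2.resize(cr,None,fx=8,fy=8,interpolation=cv2.INTER_LINEAR)
    m=np.clip((cr-90)/(220-90),0,1)
    p,c,ar=fitL(m,lambda P:proj("top",P),[ctr[0]*1000,ctr[1]*1000,yaw],[0,.006,.012],8,x0,y0)
    print(k,ctr,np.degrees(yaw),"fit",p[:2],np.degrees(p[2]),c,ar, "heel pt",p[:2]/1000+rot(p[2])@[-.027,-.027])
print("ring",unproj("top",220+411/5.6,150+440/5.6,.011),"vee",unproj("top",220+343/5.6,148,.034),"vice edge",unproj("top",220+510/5.6,150+222/5.6,.045))
# jaw edge
print(unproj("top",500/1.5,300/1.5,.2),unproj("top",500/1.5,355/1.5,.2), "tin",unproj("top",362/1.5,196/1.5,.05))
E
```

```text
button [0.46691492 0.12171978 0.035     ]
[0.45494351 0.22201393 0.072     ]
[np.float64(0.12659837302674806), np.float64(0.1305333887707809), np.float64(0.1286289744042619), np.float64(0.12953521643511304)]
yaw case 95.85610936111522
0.10100610165460136 96.80679127466637Traceback (most recent call last):
  File "<stdin>", line 19, in <module>
  File "h.py", line 26, in fitL
    r=minimize(cost,p,method='Nelder-Mead',options=dict(initial_simplex=sim,xatol=.01,fatol=.01)); p=r.x
    res = _minimize_neldermead(fun, x0, args, callback, bounds=bounds,
                               **options)
    fxr = func(xr)
    fx = function(np.copy(x), *(wrapper_args + args))
  File "h.py", line 22, in cost
    def cost(p): return np.abs(draw(p)-mask).sum()/ (up*up)
                               ~~~~^^^
  File "h.py", line 19, in draw
    pts=np.array([f([*a,z]) for a in q]); pts=(pts-[x0,y0]+.5)*up-.5
                  ~^^^^^^^^
  File "<stdin>", line 19, in <lambda>
  File "h.py", line 4, in proj
    m=env.camera_model(name); c=m['R']@np.asarray(P,float)+m['t']; return m['fx']*c[0]/c[2]+m['cx'], m['fy']*c[1]/c[2]+m['cy']
ValueError: time passes only in moves, steps and waits
```

```bash
sed -i 's/^def proj(name,P):/CM={}\ndef cm(n):\n    if n not in CM: CM[n]=env.camera_model(n)\n    return CM[n]\ndef proj(name,P):/; s/m=env.camera_model(name)/m=cm(name)/' h.py
cat > fit1.py <<'E'
from h import *
im=cv2.imread("pics/top_raw.png").min(axis=2)
cen={'A':((58,232,65,232),(190,92),(87,122),(200,200)),'B':((288,472,150,325),(425,295),(436,186),(320,262)),'C':((90,256,375,540),(122,512),(126,403),(227,499))}
for k,(bx,heel,e1,e2) in cen.items():
    to=lambda q:unproj("top",220+q[0]/5.6,150+q[1]/5.6,.012)[:2]
    H,a,bb=map(to,(heel,e1,e2)); ctr=(a+bb)/2  # holes near arm ends
    dd=ctr-H; yaw=np.arctan2(dd[1],dd[0])-np.pi/4
    x0,x1=220+int(bx[0]/5.6)-3,220+int(bx[1]/5.6)+4;y0,y1=150+int(bx[2]/5.6)-3,150+int(bx[3]/5.6)+4
    cr=im[y0:y1,x0:x1].astype(np.float32)
    cr=cv2.resize(cr,None,fx=8,fy=8,interpolation=cv2.INTER_LINEAR)
    m=np.clip((cr-90)/(220-90),0,1)
    p,c,ar=fitL(m,lambda P:proj("top",P),[ctr[0]*1000,ctr[1]*1000,yaw],[0,.006,.012],8,x0,y0)
    print(k,ctr,np.degrees(yaw),"fit",p[:2],np.degrees(p[2]),c,ar, "heel pt",p[:2]/1000+rot(p[2])@[-.027,-.027])
print("ring",unproj("top",220+411/5.6,150+440/5.6,.011),"vee",unproj("top",220+343/5.6,148,.034),"vice edge",unproj("top",220+510/5.6,150+222/5.6,.045))
print(unproj("top",500/1.5,300/1.5,.2),unproj("top",500/1.5,355/1.5,.2), "tin",unproj("top",362/1.5,196/1.5,.05))
print(env.get_state()['clock'])
E
python3 fit1.py
```

```text
A [0.57748703 0.02053041] 99.50673389629324 fit [581.34080905  20.26935826] 98.92539760448796 98.35352848812943 557.80884 heel pt [ 0.61220288 -0.0022147 ]
B [ 0.54345179 -0.09345802] -13.222399404721239 fit [541.90863211 -93.83734334] -13.293698653527715 89.17708841976551 552.7445 heel pt [ 0.50942367 -0.1139054 ]
C [0.43542954 0.008033  ] -88.31836614784714 fit [433.69459029  11.65423346] -89.13265845686017 64.75627320962508 526.7186 heel pt [0.40628897 0.03824243]
ring [ 0.43774809 -0.10641414  0.011     ] vee [ 0.65648786 -0.0785908   0.034     ] vice edge [ 0.54169444 -0.15378297  0.045     ]
[ 0.51236611 -0.18375354  0.2       ] [ 0.43012673 -0.18087001  0.2       ] tin [0.70373092 0.02712244 0.05      ]
0.15
```

```bash
cat >> h.py <<'E'
from scipy.spatial.transform import Rotation as Ro
def tool():
    s=env.get_state(); q=s['orientation']; R=Ro.from_quat([q[1],q[2],q[3],q[0]]).as_matrix(); return s,R
def go(xyz,jawdeg,xdir=None):
    """shift in tool mm and spin deg to reach TCP xyz (m), tool z at world angle jawdeg mod 180; xdir=approx world angle of tool x"""
    s,R=tool(); d=R.T@(np.array(xyz)-s['tcp_pos'])*1000
    cur=np.degrees(np.arctan2(R[1,2],R[0,2])); out=[]
    for k in(0,180):
        a=(jawdeg+k-cur+180)%360-180   # world yaw change (about +z); tool y is down -> spin=-a
        out.append((round(-a,1),'toolx->',round((np.degrees(np.arctan2(R[1,0],R[0,0]))+a)%360,0),'j6?',np.round(s['joint_pos'][5],2)))
    print('clock',round(s['clock'],2),'tcp',np.round(s['tcp_pos']*1000,1),'shift',np.round(d,1),'spins',out,'tilt y',np.round(R[:,1],3))
    return d
E
python3 - <<'E'
from h import *
s,R=tool();print(np.round(R,3))
go([.4665,.1215,.08],0)
E
```

```text
[[-0.971 -0.     0.239]
 [-0.239  0.001 -0.971]
 [-0.    -1.    -0.001]]
clock 0.15 tcp [ 137.6 -557.9  230.6] shift [-482.   151.5 -580.7] spins [(np.float64(-76.1), 'toolx->', np.float64(270.0), 'j6?', np.float64(1.43)), (np.float64(103.9), 'toolx->', np.float64(90.0), 'j6?', np.float64(1.43))] tilt y [-0.     0.001 -1.   ]
```

```bash
python3 - <<'E'
from h import *
from scipy.optimize import least_squares
def tri(a,b): 
    f=lambda P:np.r_[np.array(proj("top",P))-a,np.array(proj("scene",P))-b]
    r=least_squares(f,[.4,-.2,.2]);return r.x,r.cost
print(tri(np.array([547,437])/1.5,np.array([178,362])/1.5))
print(tri(np.array([558,395])/1.5,np.array([178,362])/1.5))
print("jaw top left",tri(np.array([509,346])/1.5,np.array([276,312])/1.5))
E
```

```text
(array([ 0.3192909 , -0.23510087,  0.24284197]), np.float64(0.9883198894560165))
(array([ 0.34712621, -0.25087395,  0.27088389]), np.float64(197.30255546805913))
jaw top left (array([ 0.42964874, -0.18660669,  0.24722322]), np.float64(51.88202631701624))
```

```bash
python3 -m inch '[[[0,-50,0,-8.5],[0,-100,0,-17],[0,-150,0,-25.5],[-20,-190,-24,-34],[-51,-200,-62,-42.5],[-82,-200,-100,-51],[-113,-200,-138,-59.5],[-144,-200,-176,-68],[-175,-200,-214,-76.5],[-206,-200,-252,-85]]]' 0 60; python3 - <<'E'
from h import *
go([.4665,.1215,.08],96); print(env.get_state()['joint_pos'])
E
```

```text
clock: 1.15
tcp_pos: [0.2776, -0.2624, 0.4312]
orientation: [0.538, -0.538, 0.458, -0.459]
wrist_force: [0.7, 0.3, -0.1]
finger_gap: -0.0001
clock 1.15 tcp [ 277.6 -262.4  431.2] shift [-348.9  351.2  247.5] spins [(np.float64(-86.8), 'toolx->', np.float64(6.0), 'j6?', np.float64(0.44)), (np.float64(93.2), 'toolx->', np.float64(186.0), 'j6?', np.float64(0.44))] tilt y [ 0. -0. -1.]
[-9.68374851e-01 -4.22163678e-02  1.19026665e-01  1.73184848e+00
  2.00521187e-04  4.42635370e-01]
```

```bash
python3 -m inch '[[[-39,0,28,-8.5],[-78,0,55,-17],[-117,0,83,-25.5],[-156,0,110,-34],[-195,0,138,-42.5],[-222,32,157,-51],[-249,64,176,-59.5],[-276,96,195,-68],[-303,128,215,-76.5],[-330,160,234,-85]]]'; python3 - <<'E'
from h import *
go([.4665,.1215,.08],96); go([.4665,.1205,.042],96);print(env.get_state()['joint_pos'])
E
```

```text
clock: 2.15
tcp_pos: [0.4579, 0.0993, 0.2699]
orientation: [-0.707, 0.707, 0.026, -0.026]
wrist_force: [0.6, -0.4, -0.4]
finger_gap: 0.0001
clock 2.15 tcp [457.9  99.3 269.9] shift [ 10.1 189.9  21.6] spins [(np.float64(-1.8), 'toolx->', np.float64(6.0), 'j6?', np.float64(-0.03)), (np.float64(178.2), 'toolx->', np.float64(186.0), 'j6?', np.float64(-0.03))] tilt y [ 0. -0. -1.]
clock 2.15 tcp [457.9  99.3 269.9] shift [ 10.1 227.9  20.6] spins [(np.float64(-1.8), 'toolx->', np.float64(6.0), 'j6?', np.float64(-0.03)), (np.float64(178.2), 'toolx->', np.float64(186.0), 'j6?', np.float64(-0.03))] tilt y [ 0. -0. -1.]
[ 4.20122471e-02  9.69287586e-02 -1.31770447e-01  1.34190628e+00
 -1.68412474e-04 -3.18261415e-02]
```

```bash
python3 -m inch '[[[5,48,10,-1.8],[10,96,20,-1.8],[10,144,20,-1.8],[10,190,20,-1.8],[10,220,20,-1.8],[10,231,20,-1.8],[10,236,20,-1.8],[10,239,20,-1.8],[10,241,20,-1.8],[10,241,20,-1.8]]]'; python3 - <<'E'
from h import *
s=env.get_state();print(s['tcp_pos'],s['wrist_force'])
cv2.imwrite("pics/s1.png",env.read_camera("scene"))
E
```

```text
clock: 3.15
tcp_pos: [0.4673, 0.1184, 0.0315]
orientation: [-0.706, 0.706, 0.036, -0.034]
wrist_force: [-2.0, -0.5, 3.3]
finger_gap: -0.0001
[0.46725929 0.11841633 0.03151793] [-1.98576453 -0.54613694  3.27312062]
```

View pics/s1.png

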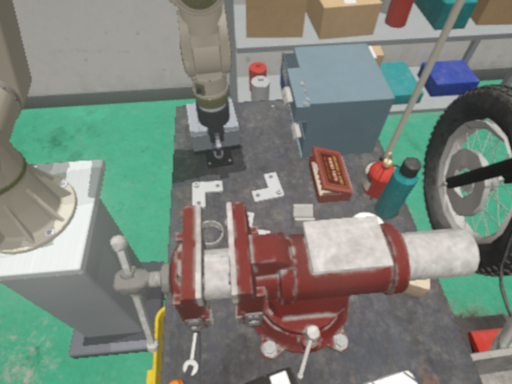

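```bash
python3 -m inch '[[[0,2,0,0],[0,3,0,0],[0,4,0,0],[0,4,0,0]]]'; python3 - <<'E'
from h import *
cv2.imwrite("pics/s2.png",env.read_camera("scene")[60:240,120:320])
E
```

```text
clock: 3.6
tcp_pos: [0.4674, 0.1184, 0.0279]
orientation: [-0.706, 0.706, 0.036, -0.034]
wrist_force: [-5.1, -0.2, 15.2]
finger_gap: -0.0002
```

View pics/s2.png

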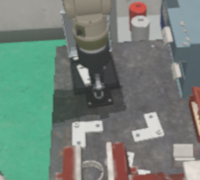

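```bash
python3 -m inch '[[[0,-30,0,0],[0,-70,0,0],[0,-112,8,0],[0,-122,56,0],[-2,-122,90,0],[-2,-122,106,0],[-2,-122,106,0],[-2,-122,106,0]]]' 55; python3 - <<'E'
from h import *
s=env.get_state();print(s['qvel'])
im=env.read_camera("wrist"); cv2.imwrite("pics/w1.png",im); np.savez("w1.npz",p=s['tcp_pos'],q=s['orientation'])
cv2.imwrite("pics/w1b.png",cv2.resize(im,None,fx=1.5,fy=1.5,interpolation=cv2.INTER_CUBIC))
E
```

```text
clock: 4.45
tcp_pos: [0.4542, 0.2238, 0.1481]
orientation: [-0.706, 0.706, 0.035, -0.035]
wrist_force: [-0.3, -0.7, -0.2]
finger_gap: 0.0554
[-0.02394232 -0.00203799 -0.00937765  0.00408453 -0.0010222   0.00130391]
```

View pics/w1b.png

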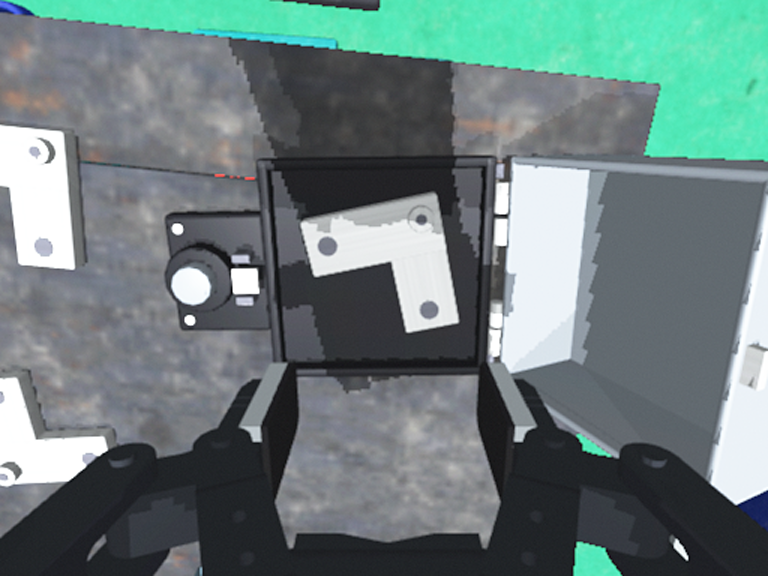

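```bash
python3 - <<'E'
import cv2
im=cv2.imread("pics/w1.png")
cv2.imwrite("pics/w1c.png",cv2.resize(im[122:226,192:312],None,fx=5.6,fy=5.6,interpolation=cv2.INTER_CUBIC))
E
```

```text
(no output)
```

View pics/w1c.png

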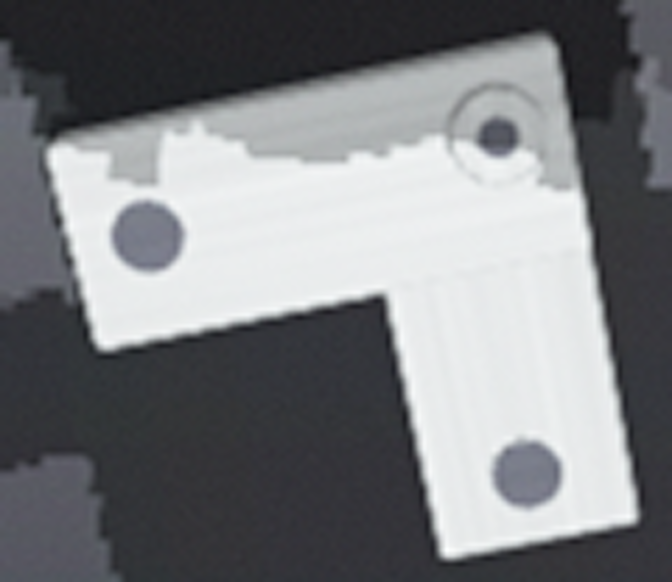

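```bash
cat >> h.py <<'E'
from scipy.optimize import least_squares
def wcam(p,q):
    R=Ro.from_quat([q[1],q[2],q[3],q[0]]).as_matrix(); T=np.eye(4);T[:3,:3]=R;T[:3,3]=p
    m=cm("wrist"); return T@m['mount'],m
def wproj(p,q):
    Tc,m=wcam(p,q); Ti=np.linalg.inv(Tc)
    def f(P):
        c=Ti[:3,:3]@np.asarray(P)+Ti[:3,3]; return m['fx']*c[0]/c[2]+m['cx'],m['fy']*c[1]/c[2]+m['cy']
    return f
def wun(p,q,u,v,z):
    Tc,m=wcam(p,q); d=Tc[:3,:3]@np.array([(u-m['cx'])/m['fx'],(v-m['cy'])/m['fy'],1]);o=Tc[:3,3]
    return o+d*(z-o[2])/d[2]
def fitc(pix,f,z,p0,model=L,fixz=True):
    pix=np.array(pix,float)
    def res(p):
        q=(rot(p[2])@model.T).T+p[:2]
        return (np.array([f([*a,z if fixz else p[3]]) for a in q])-pix).ravel()
    x0=list(p0)+([] if fixz else [z])
    r=least_squares(res,x0,x_scale=[.01,.01,.1]+([] if fixz else [.01]))
    return r.x,np.round(r.fun.reshape(-1,2),2)
E
python3 - <<'E'
from h import *
d=np.load("w1.npz");p,q=d['p'],d['q'];f=wproj(p,q)
pix=[(192+u/5.6-.4,122+v/5.6-.4) for u,v in((551,36),(46,143),(100,351),(385,293),(442,558),(637,521))]
w=np.array([wun(p,q,*a,.018) for a in pix])
print(np.round(w*1000,1)); print([round(np.linalg.norm(w[i]-w[i-1])*1000,1) for i in range(6)])
c=(w[1]+w[5])[:2]/2; dd=c-w[0][:2]; y=np.arctan2(dd[1],dd[0])-np.pi/4
for fz in(True,False):
    x,r=fitc(pix,f,.018,[*c,y],fixz=fz); print(x,np.degrees(x[2]),r.tolist())
# case rim, z=.015 and button
for n,(u,v) in dict(btn=(192,286)).items(): print(n,wun(p,q,u/1.5-.2,v/1.5-.2,.035))
R=[(258,160),(494,157),(502,372),(275,374)]
print([np.round(wun(p,q,u/1.5,v/1.5,.015),4) for u,v in R])
# other brackets visible boss (z .019)
print(wun(p,q,41/1.5,150/1.5,.019),wun(p,q,8/1.5,472/1.5,.019))
E
```

```text
[[406.4 244.9  18. ]
 [429.1 173.8  18. ]
 [459.7 183.4  18. ]
 [446.5 225.2  18. ]
 [487.9 238.3  18. ]
 [478.7 267.7  18. ]]
[np.float64(75.8), np.float64(74.6), np.float64(32.1), np.float64(43.8), np.float64(43.4), np.float64(30.7)]
[ 0.45392916  0.22092802 -1.26392755] -72.41771411177515 [[0.94, -0.19], [-0.73, 0.08], [-0.65, -0.08], [-0.39, -0.15], [-0.29, 0.49], [1.12, 0.05]]
[ 0.45472274  0.22098199 -1.2638172   0.01484109] -72.41139155683959 [[0.51, 0.36], [-0.07, 0.4], [-0.12, -0.2], [-0.44, -0.15], [-0.45, -0.04], [0.56, -0.41]]
btn [0.46621631 0.12123769 0.035     ]
[array([0.3995, 0.1497, 0.015 ]), array([0.3854, 0.274 , 0.015 ]), array([0.5091, 0.2992, 0.015 ]), array([0.5241, 0.1631, 0.015 ])]
[0.40536346 0.03842634 0.019     ] [ 0.60781161 -0.00243045  0.019     ]
```

```bash
python3 - <<'E'
from h import *
go([.600,.020,.148],99)
E
```

```text
clock 4.5 tcp [454.2 223.3 148. ] shift [ 1.251e+02  1.000e-01 -2.166e+02] spins [(np.float64(-3.4), 'toolx->', np.float64(9.0), 'j6?', np.float64(0.2)), (np.float64(176.6), 'toolx->', np.float64(189.0), 'j6?', np.float64(0.2))] tilt y [ 0. -0. -1.]
```

```bash
python3 -m inch '[[[23,0,-40,-3.4],[47,0,-81,-3.4],[70,0,-122,-3.4],[94,0,-163,-3.4],[115,0,-200,-3.4],[125,0,-216,-3.4],[125,0,-216,-3.4],[125,0,-216,-3.4]]]'; python3 - <<'E'
from h import *
s=env.get_state();print(s['tcp_pos'],abs(s['qvel']).max())
im=env.read_camera("wrist"); cv2.imwrite("pics/w2.png",im); np.savez("w2.npz",p=s['tcp_pos'],q=s['orientation'])
cv2.imwrite("pics/w2b.png",cv2.resize(im,None,fx=1.5,fy=1.5,interpolation=cv2.INTER_CUBIC))
E
```

```text
clock: 5.3
tcp_pos: [0.5992, 0.0198, 0.1477]
orientation: [0.705, -0.705, -0.055, 0.055]
wrist_force: [-0.2, 0.6, -0.1]
finger_gap: 0.055
[0.59915879 0.01978569 0.14774107] 0.03317834451590859
```

View pics/w2b.png

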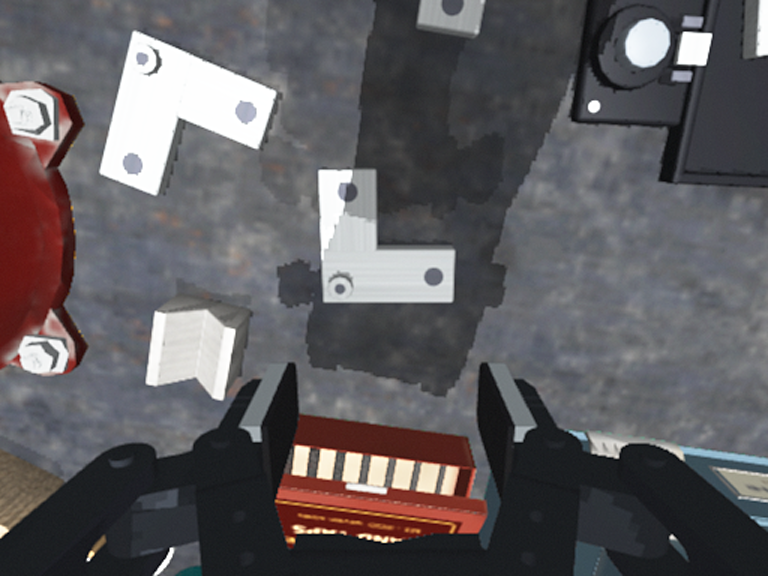

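```bash
python3 - <<'E'
import cv2
im=cv2.imread("pics/w2.png")
cv2.imwrite("pics/w2c.png",cv2.resize(im[105:210,205:311],None,fx=5.6,fy=5.6,interpolation=cv2.INTER_CUBIC))
cv2.imwrite("pics/w2d.png",cv2.resize(im[12:137,60:192],None,fx=4.5,fy=4.5,interpolation=cv2.INTER_CUBIC))
E
```

```text
(no output)
```

View pics/w2c.png

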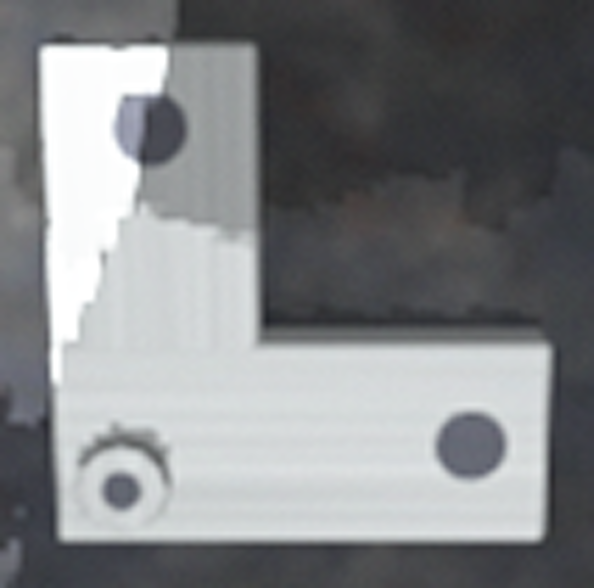

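View pics/w2d.png

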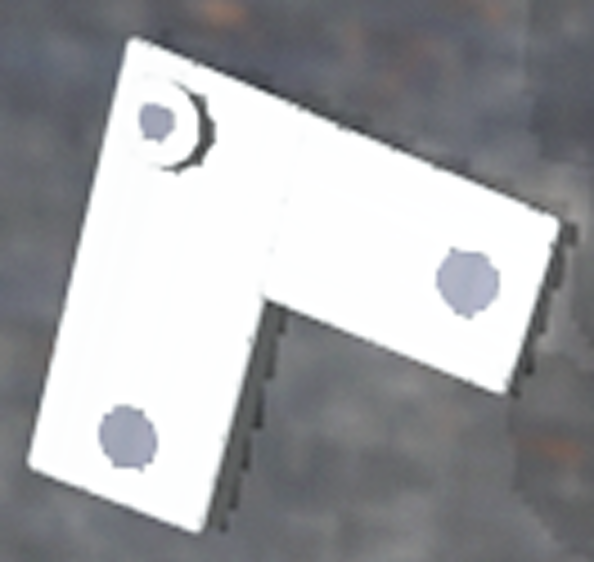

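```bash
cat > fitpix.py <<'E'
from h import *
def run(npz,x0,y0,s,cor,z,fz=False):
    d=np.load(npz);p,q=d['p'],d['q'];f=wproj(p,q)
    pix=[(x0+(u+.5)/s-.5,y0+(v+.5)/s-.5) for u,v in cor]
    w=np.array([wun(p,q,*a,z) for a in pix]); c=(w[1]+w[5])[:2]/2; dd=c-w[0][:2]; y=np.arctan2(dd[1],dd[0])-np.pi/4
    for fz in(True,False):
        x,r=fitc(pix,f,z,[*c,y],fixz=fz); print(np.round(x,4),round(np.degrees(x[2]),2),r.tolist())
        if fz: X=x
    return X
def grasp(X,off=(-22,9)): return X[:2]+rot(X[2])@np.array(off)/1000
E
python3 - <<'E'
from fitpix import *
A=run("w2.npz",205,105,5.6,((60,541),(545,541),(552,343),(258,343),(256,44),(39,44)),.012)
B=run("w2.npz",60,12,4.5,((133,37),(30,465),(202,532),(265,297),(505,393),(560,222)),.012)
C0=run("w1.npz",192,122,5.6,((551,36),(46,143),(100,351),(385,293),(442,558),(637,521)),.018)
g=grasp(A);print(g); go([*g,.06],np.degrees(A[2])); go([*g,.003],np.degrees(A[2]))
E
```

```text
[0.5799 0.0173 1.7291] 99.07 [[-0.47, 0.43], [-0.05, 0.22], [0.06, -0.28], [0.51, -0.15], [0.42, -0.12], [-0.48, -0.02]]
[0.5801 0.0174 1.7291 0.0108] 99.07 [[-0.31, 0.25], [-0.25, 0.04], [-0.15, -0.32], [0.53, -0.2], [0.44, 0.07], [-0.29, 0.16]]
[ 0.5405 -0.0963 -0.2322] -13.31 [[-0.75, -0.89], [-0.58, 0.27], [-0.15, 0.5], [0.14, 0.26], [0.38, 0.95], [0.97, -0.77]]
[ 0.5407 -0.0978 -0.2324  0.0082] -13.32 [[-0.25, -0.04], [0.16, -0.23], [0.08, -0.18], [0.2, 0.28], [-0.29, 0.68], [0.11, -0.5]]
[ 0.4539  0.221  -1.2639] -72.42 [[0.94, -0.19], [-0.73, 0.08], [-0.65, -0.09], [-0.39, -0.15], [-0.29, 0.49], [1.12, 0.05]]
[ 0.4547  0.221  -1.2638  0.0148] -72.41 [[0.51, 0.36], [-0.07, 0.39], [-0.12, -0.2], [-0.44, -0.15], [-0.45, -0.04], [0.56, -0.41]]
[ 0.57443468 -0.00580907]
clock 5.35 tcp [598.8  20.7 147.9] shift [-28.1  87.9 -22.4] spins [(np.float64(-0.1), 'toolx->', np.float64(9.0), 'j6?', np.float64(-0.26)), (np.float64(179.9), 'toolx->', np.float64(189.0), 'j6?', np.float64(-0.26))] tilt y [-0.001  0.    -1.   ]
clock 5.35 tcp [598.8  20.7 147.9] shift [-28.  144.9 -22.4] spins [(np.float64(-0.1), 'toolx->', np.float64(9.0), 'j6?', np.float64(-0.26)), (np.float64(179.9), 'toolx->', np.float64(189.0), 'j6?', np.float64(-0.26))] tilt y [-0.001  0.    -1.   ]
```

```bash
python3 -m inch '[[[-14,40,-11,0],[-28,80,-22,0],[-28,115,-22,0],[-28,135,-22,0],[-28,143,-22,0],[-28,144,-22,0],[-28,144,-22,0]]]' 46 60; python3 -m inch '[[[0,0,0,0],[0,0,0,0],[0,0,0,0],[0,0,0,0],[0,0,0,0]]]' 20 60;  python3 - <<'E'
from h import *
s=env.get_state();print(s['tcp_pos'],s['wrist_force'],s['finger_gap'])
im=env.read_camera("wrist"); cv2.imwrite("pics/w3.png",im[100:])
E
```

```text
clock: 6.05
tcp_pos: [0.5761, -0.0046, 0.0054]
orientation: [-0.705, 0.705, 0.057, -0.056]
wrist_force: [0.1, -0.1, 0.4]
finger_gap: 0.0463
clock: 6.55
tcp_pos: [0.5769, -0.005, 0.0063]
orientation: [-0.705, 0.705, 0.057, -0.055]
wrist_force: [-1.5, 0.3, 6.0]
finger_gap: 0.0299
[ 0.57687428 -0.00502802  0.00626741] [-1.51028993  0.25459582  5.98505108] 0.029880351299554023
```

View pics/w3.png

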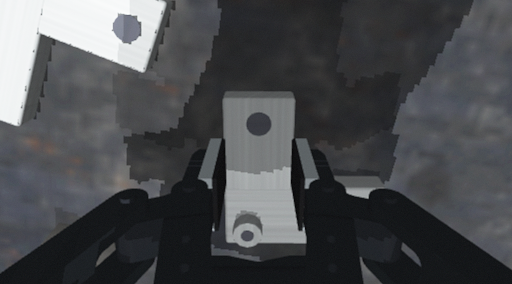

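```bash
python3 -m inch '[[[0,-5,0,0],[0,-25,0,0],[0,-70,0,0],[0,-110,0,0],[0,-110,0,0],[0,-110,0,0]]]';  python3 - <<'E'
from h import *
s=env.get_state();print(s['tcp_pos'],s['wrist_force'],s['finger_gap'])
np.savez("w4.npz",p=s['tcp_pos'],q=s['orientation'])
im=env.read_camera("wrist"); cv2.imwrite("pics/w4.png",im[100:]);cv2.imwrite("pics/w4full.png",im)
E
```

```text
clock: 7.2
tcp_pos: [0.5763, -0.0053, 0.1157]
orientation: [-0.705, 0.705, 0.057, -0.055]
wrist_force: [-0.4, -0.6, -2.8]
finger_gap: 0.0293
[ 0.57631682 -0.00530101  0.11565512] [-0.36382255 -0.6136294  -2.77523807] 0.029332549183592082
```

View pics/w4.png

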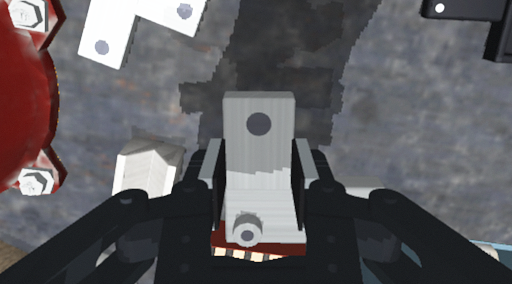

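```bash
python3 - <<'E'
from h import *
im=cv2.imread("pics/w4full.png"); cv2.imwrite("pics/w4c.png",cv2.resize(im[180:360,190:330],None,fx=4,fy=3.3,interpolation=cv2.INTER_CUBIC))
E
```

```text
(no output)
```

View pics/w4c.png

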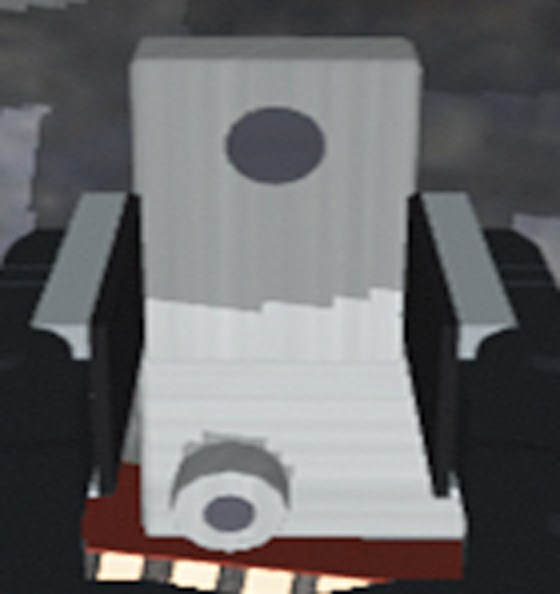

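```bash
cat >> fitpix.py <<'E'
def tp(u,v,yt):
    m=cm("wrist");M=m['mount'];d=M[:3,:3]@np.array([(u-m['cx'])/m['fx'],(v-m['cy'])/m['fy'],1]);o=M[:3,3]
    return ((o+d*(yt-o[1])/d[1])*1000).round(1)
E
python3 - <<'E'
from fitpix import *
for a in((223,198.8),(295,198.8),(226.3,342),(306.5,343.6)):print(tp(*a,-.0057), tp(*a,-.009))
E
```

```text
[-30.7  -5.7 -14.8] [-31.8  -9.  -14.4]
[-30.7  -5.7  16.1] [-31.8  -9.   15.7]
[ 44.   -5.7 -15.4] [ 41.1  -9.  -15.1]
[44.9 -5.7 24.3] [42.  -9.  23.7]
```

```bash
python3 - <<'E'
from fitpix import *
C0=np.array([.4543,.2210,np.radians(107.58)])
g=grasp(C0,(-22,7.2));print(g)
go([*g,.06],107.58)
E
```

```text
[0.45408108 0.19785282]
clock 7.25 tcp [575.   -5.1 114.1] shift [-87.5  54.1 219.5] spins [(np.float64(-8.5), 'toolx->', np.float64(18.0), 'j6?', np.float64(-0.31)), (np.float64(171.5), 'toolx->', np.float64(198.0), 'j6?', np.float64(-0.31))] tilt y [-0. -0. -1.]
```

```bash
python3 -m inch '[[[-15,0,37,-3],[-32,0,79,-6],[-49,0,122,-8.5],[-66,10,165,-8.5],[-80,20,200,-8.5],[-87,35,218,-8.5],[-87,50,219,-8.5],[-87,54,219,-8.5],[-87,54,219,-8.5],[-87,54,219,-8.5]]]';  python3 - <<'E'
from fitpix import *
C0=np.array([.4543,.2210,np.radians(107.58)])
g=grasp(C0,(-22,7.2))
go([*g,.06],107.58);go([*g,.0245],107.58)
s=env.get_state();np.savez("w5.npz",p=s['tcp_pos'],q=s['orientation'])
im=env.read_camera("wrist"); cv2.imwrite("pics/w5.png",im)
E
```

```text
clock: 8.25
tcp_pos: [0.4552, 0.197, 0.0601]
orientation: [-0.699, 0.699, 0.107, -0.108]
wrist_force: [0.4, -0.6, -2.0]
finger_gap: 0.0295
clock 8.25 tcp [455.2 197.   60.1] shift [-0.8  0.1  1.1] spins [(np.float64(-0.1), 'toolx->', np.float64(18.0), 'j6?', np.float64(-0.06)), (np.float64(179.9), 'toolx->', np.float64(198.0), 'j6?', np.float64(-0.06))] tilt y [-0.001 -0.    -1.   ]
clock 8.25 tcp [455.2 197.   60.1] shift [-0.8 35.6  1.2] spins [(np.float64(-0.1), 'toolx->', np.float64(18.0), 'j6?', np.float64(-0.06)), (np.float64(179.9), 'toolx->', np.float64(198.0), 'j6?', np.float64(-0.06))] tilt y [-0.001 -0.    -1.   ]
```

View pics/w5.png

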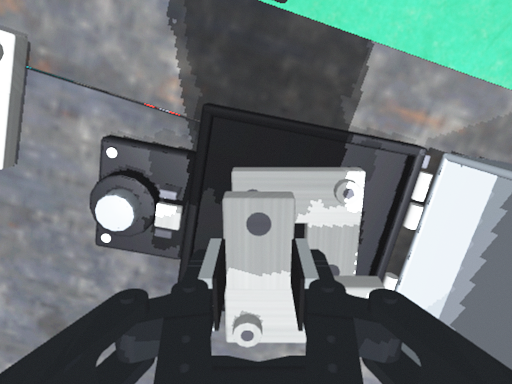

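```bash
python3 - <<'E'
import cv2
im=cv2.imread("pics/w5.png"); cv2.imwrite("pics/w5c.png",cv2.resize(im[155:295,210:380],None,fx=4,fy=4,interpolation=cv2.INTER_CUBIC))
E
```

```text
(no output)
```

View pics/w5c.png

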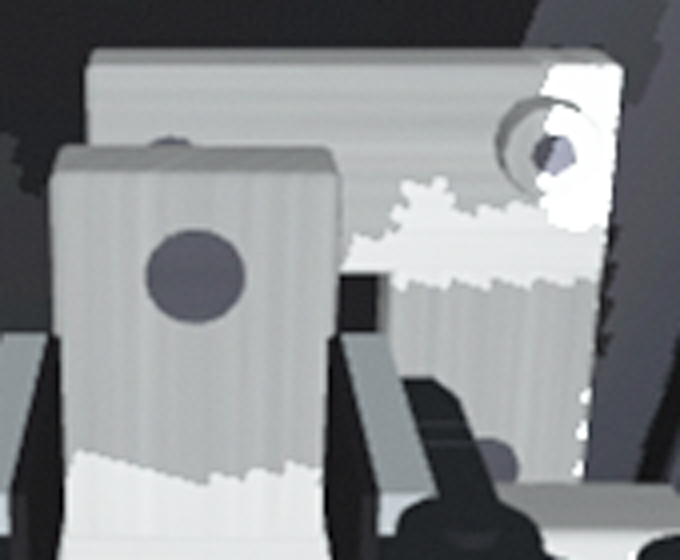

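```bash
python3 - <<'E'
from fitpix import *
for a in((231.1,171.3),(365.3,171.3),(210+387/4,155+277/4),(210+580/4,155+480/4)):print(tp(*a,.042),tp(*a,.044))
for a in((210+50/4,155+170/4),(210+338/4,155+170/4)):print(tp(*a,-.0045))
E
```

```text
[-31.2  42.  -14.8] [-30.7  44.  -14.9]
[-31.2  42.   61. ] [-30.7  44.   61.6]
[ 1.  42.  29.3] [ 1.9 44.  29.6]
[35.1 42.  60.8] [36.3 44.  61.5]
[-30.9  -4.5 -15. ]
[-30.9  -4.5  16.2]
```

```bash
python3 -m inch '[[[0,15,0.5,0],[0,27,0.5,0],[0,33,0.5,0],[0,35,0.5,0],[0,36,0.5,0],[0,36,0.5,0]]]';  python3 - <<'E'
from fitpix import *
C0=np.array([.4543,.2210,np.radians(107.58)])
g=grasp(C0,(-22,7.2))
go([*g,.0245],107.58)
E
```

```text
clock: 8.9
tcp_pos: [0.4551, 0.198, 0.0246]
orientation: [-0.699, 0.699, 0.108, -0.108]
wrist_force: [0.3, -0.2, -2.3]
finger_gap: 0.0295
clock 8.9 tcp [455.1 198.   24.6] shift [-1.   0.1  0.2] spins [(np.float64(-0.0), 'toolx->', np.float64(18.0), 'j6?', np.float64(-0.06)), (np.float64(180.0), 'toolx->', np.float64(198.0), 'j6?', np.float64(-0.06))] tilt y [ 0. -0. -1.]
```

Not yet in contact; inch down.

```bash
python3 -m inch '[[[0,1,0,0],[0,1,0,0]]]';python3 -m inch '[[[0,1,0,0],[0,1,0,0]]]'
```

```text
clock: 9.1
tcp_pos: [0.4554, 0.1981, 0.0243]
orientation: [-0.699, 0.699, 0.108, -0.107]
wrist_force: [-2.2, -0.6, 3.9]
finger_gap: 0.0297
clock: 9.3
tcp_pos: [0.4554, 0.1981, 0.0242]
orientation: [-0.699, 0.699, 0.109, -0.107]
wrist_force: [-4.1, -2.9, 13.6]
finger_gap: 0.0297
```

```bash
python3 -m inch '[[[0,-1.5,0,0]]]'; python3 -m inch '[[[0,0,0,0],[0,0,0,0],[0,0,0,0],[0,-20,0,0],[0,-60,0,0],[0,-105,0,0],[20,-125,22,0],[20,-125,22,0],[20,-125,22,0]]]' 44; python3 - <<'E'
from h import *
s=env.get_state();print(s['tcp_pos'],abs(s['qvel']).max());np.savez("w6.npz",p=s['tcp_pos'],q=s['orientation'])
im=env.read_camera("wrist"); cv2.imwrite("pics/w6.png",im)
E
```

```text
clock: 9.4
tcp_pos: [0.4555, 0.1982, 0.0248]
orientation: [0.699, -0.699, -0.109, 0.107]
wrist_force: [0.2, -0.8, -1.9]
finger_gap: 0.0297
clock: 10.3
tcp_pos: [0.4676, 0.2253, 0.1488]
orientation: [-0.699, 0.699, 0.108, -0.108]
wrist_force: [-0.5, 0.3, -0.7]
finger_gap: 0.044
[0.46762002 0.22531085 0.14882455] 0.05118943871147626
```

View pics/w6.png

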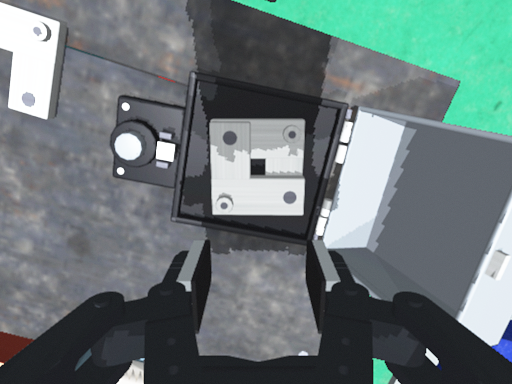

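```bash
python3 - <<'E'
import cv2
im=cv2.imread("pics/w6.png"); cv2.imwrite("pics/w6c.png",cv2.resize(im[110:222,200:314],None,fx=5.3,fy=5.3,interpolation=cv2.INTER_CUBIC))
E
```

```text
(no output)
```

View pics/w6c.png

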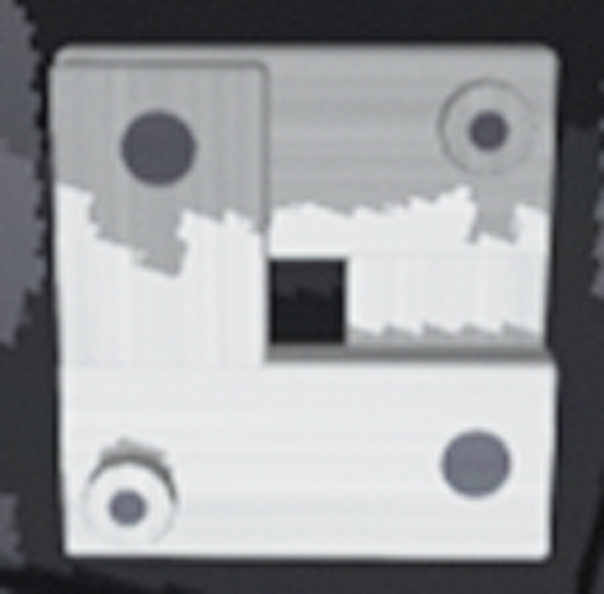

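```bash
python3 - <<'E'
from fitpix import *
X=run("w6.npz",200,110,5.3,((66,557),(549,557),(556,360),(266,360),(265,66),(51,66)),.030)
d=np.load("w6.npz")
# bracket_0 edges z .018: heel corner(top right) approx, far left hidden
w=wun(d['p'],d['q'],200+557/5.3,110+50/5.3,.018)
print("b0 heel corner",w, "pred", X[:2]+rot(X[2])@[.038,.038])
go([.4545,.0117,.148],91)
E
```

```text
[0.455  0.2215 1.8756] 107.46 [[-0.23, 0.06], [0.12, 0.32], [0.5, 0.23], [0.41, 0.07], [0.37, -0.19], [-1.14, -0.32]]
[0.4555 0.2216 1.8756 0.028 ] 107.47 [[0.09, -0.29], [-0.25, -0.05], [0.11, 0.13], [0.44, -0.02], [0.4, 0.17], [-0.77, 0.04]]
b0 heel corner [0.40661627 0.24574148 0.018     ] pred [0.4073551  0.24630605]
clock 10.35 tcp [466.6 224.7 147.8] shift [ -75.9    0.  -199.4] spins [(np.float64(16.6), 'toolx->', np.float64(1.0), 'j6?', np.float64(-0.01)), (np.float64(-163.4), 'toolx->', np.float64(181.0), 'j6?', np.float64(-0.01))] tilt y [-0.002 -0.001 -1.   ]
```

```bash
python3 -m inch '[[[-16,0,-42,5],[-33,0,-87,10],[-50,0,-132,16],[-66,0,-175,16.6],[-76,0,-199,16.6],[-76,0,-199,16.6],[-76,0,-199,16.6],[-76,0,-199,16.6]]]' 46; python3 - <<'E'
from h import *
s=env.get_state();print(s['tcp_pos'],abs(s['qvel']).max());np.savez("w7.npz",p=s['tcp_pos'],q=s['orientation'])
im=env.read_camera("wrist"); cv2.imwrite("pics/w7.png",im); print(env.get_state()['tcp_pos'])
cv2.imwrite("pics/w7c.png",cv2.resize(im[100:220,190:320],None,fx=5,fy=5,interpolation=cv2.INTER_CUBIC))
E
```

```text
clock: 11.15
tcp_pos: [0.4541, 0.013, 0.148]
orientation: [0.707, -0.707, -0.005, 0.007]
wrist_force: [1.1, 0.2, -0.3]
finger_gap: 0.0461
[0.4541169  0.01295704 0.14798682] 0.01936632300072867
[0.45436384 0.01321148 0.14821051]
```

View pics/w7.png

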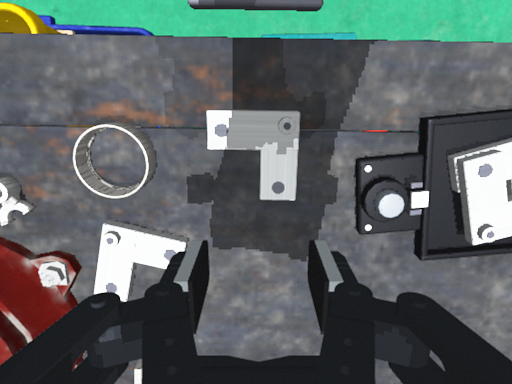

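View pics/w7c.png

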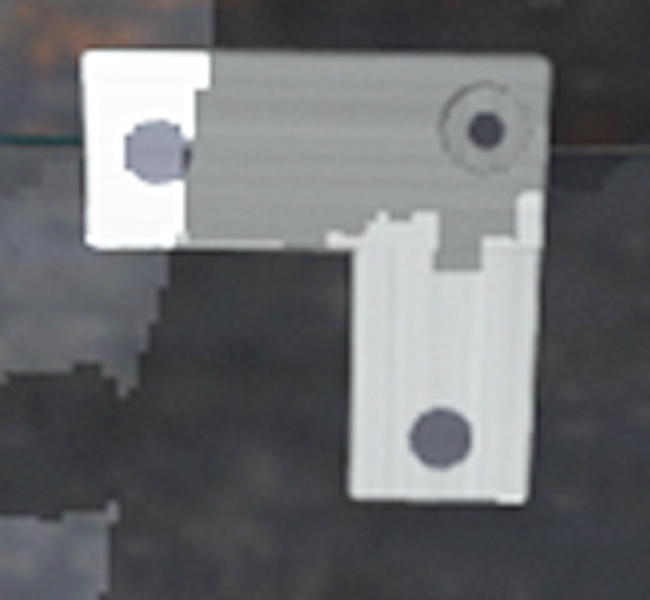

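```bash
python3 - <<'E'
from fitpix import *
X=run("w7.npz",190,100,5,((551,52),(82,52),(88,249),(354,249),(350,500),(527,502)),.012)
g=grasp(X);print(g); go([*g,.0055],np.degrees(X[2]))
E
```

```text
[ 0.4329  0.0084 -1.5617] -89.48 [[0.15, 0.51], [-0.31, -0.3], [-0.09, -0.27], [-0.52, 0.16], [-0.22, 0.03], [1.04, -0.09]]
[ 0.4331  0.0083 -1.5617  0.0111] -89.48 [[-0.0, 0.63], [-0.15, -0.17], [0.06, -0.27], [-0.54, 0.16], [-0.24, -0.13], [0.91, -0.25]]
[0.44171253 0.03043421]
clock 11.2 tcp [454.4  13.2 148.2] shift [-12.2 142.7  17.4] spins [(np.float64(-179.5), 'toolx->', np.float64(181.0), 'j6?', np.float64(-0.17)), (np.float64(0.5), 'toolx->', np.float64(1.0), 'j6?', np.float64(-0.17))] tilt y [-0.001  0.    -1.   ]
```

```bash
python3 -m inch '[[[-6,40,9,0.5],[-12,85,17,0.5],[-12,115,17,0.5],[-12,135,17,0.5],[-12,142,17,0.5],[-12,143,17,0.5],[-12,143,17,0.5]]]'; python3 -m inch '[[[0,0,0,0],[0,0,0,0],[0,0,0,0],[0,0,0,0],[0,0,0,0]]]' 20 60;python3 -m inch '[[[0,-5,0,0],[0,-25,0,0],[0,-65,0,0],[0,-80,0,0],[0,-80,0,0]]]';  python3 - <<'E'
from h import *
s=env.get_state();print(s['tcp_pos'],s['wrist_force'],s['finger_gap'])
im=env.read_camera("wrist"); cv2.imwrite("pics/w8.png",im)
E
```

```text
clock: 11.9
tcp_pos: [0.4434, 0.0295, 0.0064]
orientation: [-0.707, 0.707, 0.003, -0.003]
wrist_force: [0.0, 0.3, 0.7]
finger_gap: 0.0459
clock: 12.4
tcp_pos: [0.4439, 0.0292, 0.0073]
orientation: [0.707, -0.707, -0.004, 0.002]
wrist_force: [-0.8, 1.5, 6.1]
finger_gap: 0.0295
clock: 12.9
tcp_pos: [0.4449, 0.0288, 0.0886]
orientation: [-0.707, 0.707, 0.005, -0.001]
wrist_force: [0.3, -0.9, -2.2]
finger_gap: 0.0295
[0.44493674 0.0287664  0.08860449] [ 0.32891823 -0.88966059 -2.19423999] 0.029537041059560447
```

View pics/w8.png

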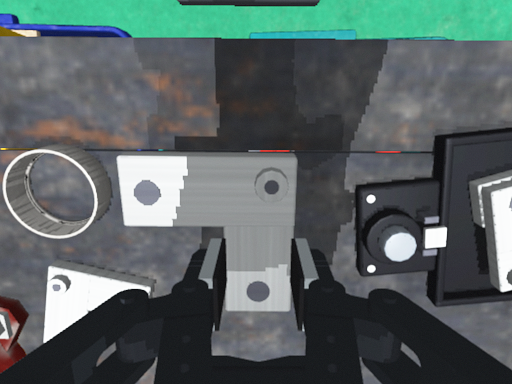

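```bash
python3 - <<'E'
import cv2
im=cv2.imread("pics/w8.png"); cv2.imwrite("pics/w8c.png",cv2.resize(im[145:320,110:310],None,fx=3.8,fy=3.4,interpolation=cv2.INTER_CUBIC))
E
```

```text
(no output)
```

View pics/w8c.png

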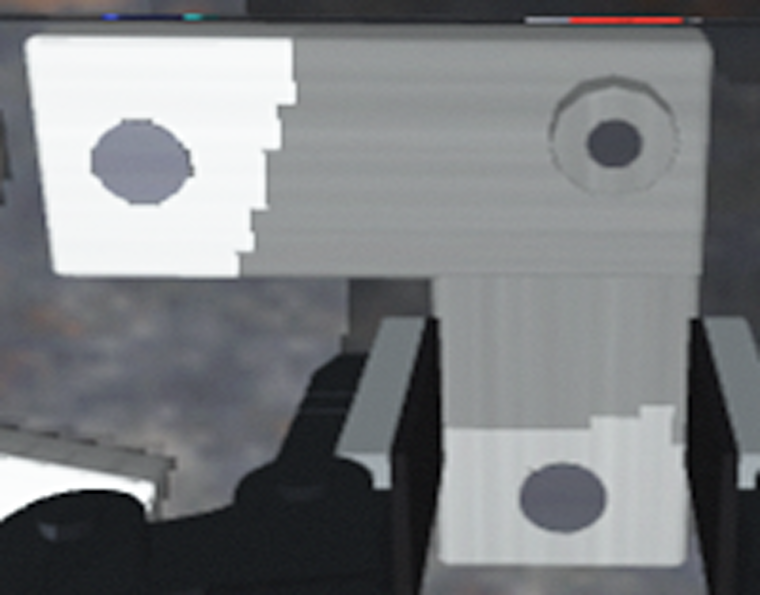

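```bash
cat >> fitpix.py <<'E'
def fit_tool(pix,yt=-.0047):
    "bracket pose (mm, deg) in tool z/x plane, least squares with free y"
    M=cm("wrist");Ti=np.linalg.inv(M['mount'])
    def f(P):
        c=Ti[:3,:3]@np.asarray(P)+Ti[:3,3];return M['fx']*c[0]/c[2]+M['cx'],M['fy']*c[1]/c[2]+M['cy']
    # plane coords (a,b)=(tool x, -tool z) seen from above: x_tool, y=-z  (y_tool down) 
    pix=np.array(pix,float)
    for fr in(False,True):
        def res(p):
            q=(rot(p[2])@L.T).T+p[:2]; y=p[3] if fr else yt
            return (np.array([f([a[0],y,-a[1]]) for a in q])-pix).ravel()
        best=min((least_squares(res,[0,0,a]+([yt] if fr else []),x_scale=[.01,.01,.1]+([.01] if fr else [])) for a in(0,1.57,3.14,-1.57)),key=lambda r:r.cost)
        print('centre tool x,z mm',np.round(best.x[0]*1000,1),np.round(-best.x[1]*1000,1),'ang',np.degrees(best.x[2]).round(2),best.x[3:],best.cost.round(2))
E
python3 - <<'E'
from fitpix import *
pix=[(110+(u+.5)/3.8-.5,145+(v+.5)/3.4-.5) for u,v in((711,38),(26,38),(56,276),(437,276),(441,565),(686,565))]
fit_tool(pix)
E
```

```text
centre tool x,z mm -12.3 -19.1 ang 166.49 [] 34051.83
centre tool x,z mm 88.7 -54.3 ang 165.45 [0.23487512] 23750.14
```

```bash
sed -i "s/f(\[a\[0\],y,-a\[1\]\])/f([a[0],y,a[1]])/; s/np.round(-best.x\[1\]/np.round(best.x[1]/" fitpix.py
python3 - <<'E'
from fitpix import *
pix=[(110+(u+.5)/3.8-.5,145+(v+.5)/3.4-.5) for u,v in((711,38),(26,38),(56,276),(437,276),(441,565),(686,565))]
fit_tool(pix)
# sanity for A held (w4): 
C=np.array([.455,.2213,np.radians(-72.5)])
for o in((-22,9),(-22,11)):
    g=grasp(C,o); print(g); go([*g,.075],107.5)
E
```

```text
centre tool x,z mm -11.4 -21.4 ang -90.29 [] 4.83
centre tool x,z mm -11.0 -21.6 ang -90.28 [-0.00349236] 2.77
[0.45696792 0.24498813]
clock 12.95 tcp [443.7  28.9  86.9] shift [ 14.9  11.9 216. ] spins [(np.float64(-17.1), 'toolx->', np.float64(18.0), 'j6?', np.float64(-0.12)), (np.float64(162.9), 'toolx->', np.float64(198.0), 'j6?', np.float64(-0.12))] tilt y [ 0.003 -0.001 -1.   ]
[0.45887536 0.24558954]
clock 12.95 tcp [443.7  28.9  86.9] shift [ 16.8  11.9 216.6] spins [(np.float64(-17.1), 'toolx->', np.float64(18.0), 'j6?', np.float64(-0.12)), (np.float64(162.9), 'toolx->', np.float64(198.0), 'j6?', np.float64(-0.12))] tilt y [ 0.003 -0.001 -1.   ]
```

```bash
python3 -m inch '[[[3,0,35,-6],[6,0,80,-12],[9,0,125,-17],[13,0,170,-17],[16,0,204,-17.1],[17,3,216,-17.1],[17,8,217,-17.1],[17,10,217,-17.1],[17,10,217,-17.1],[17,10,217,-17.1]]]'; python3 - <<'E'
from fitpix import *
C=np.array([.455,.2213,np.radians(-72.5)])
g=grasp(C,(-22,11)); go([*g,.075],107.5); go([*g,.0378],107.5)
im=env.read_camera("wrist"); cv2.imwrite("pics/w9.png",im); cv2.imwrite("pics/w9c.png",cv2.resize(im[130:330,100:320],None,fx=3.4,fy=3,interpolation=cv2.INTER_CUBIC))
print(env.get_state()['tcp_pos'])
E
```

```text
clock: 13.95
tcp_pos: [0.4577, 0.2448, 0.0755]
orientation: [-0.699, 0.699, 0.107, -0.107]
wrist_force: [-0.4, 0.8, -1.4]
finger_gap: 0.0296
clock 13.95 tcp [457.7 244.8  75.5] shift [1.3 0.5 0.4] spins [(np.float64(-0.1), 'toolx->', np.float64(17.0), 'j6?', np.float64(0.03)), (np.float64(179.9), 'toolx->', np.float64(197.0), 'j6?', np.float64(0.03))] tilt y [-0.001 -0.001 -1.   ]
clock 13.95 tcp [457.7 244.8  75.5] shift [ 1.3 37.7  0.4] spins [(np.float64(-0.1), 'toolx->', np.float64(17.0), 'j6?', np.float64(0.03)), (np.float64(179.9), 'toolx->', np.float64(197.0), 'j6?', np.float64(0.03))] tilt y [-0.001 -0.001 -1.   ]
[0.45796487 0.24502467 0.07575415]
```

View pics/w9.png

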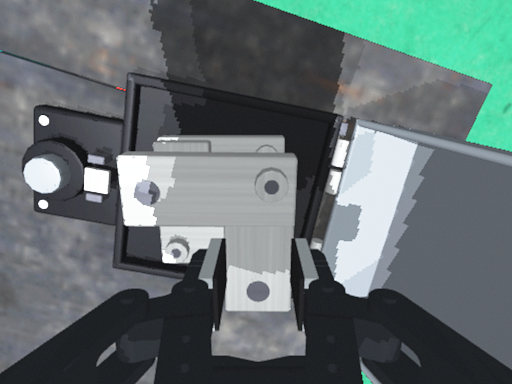

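View pics/w9c.png

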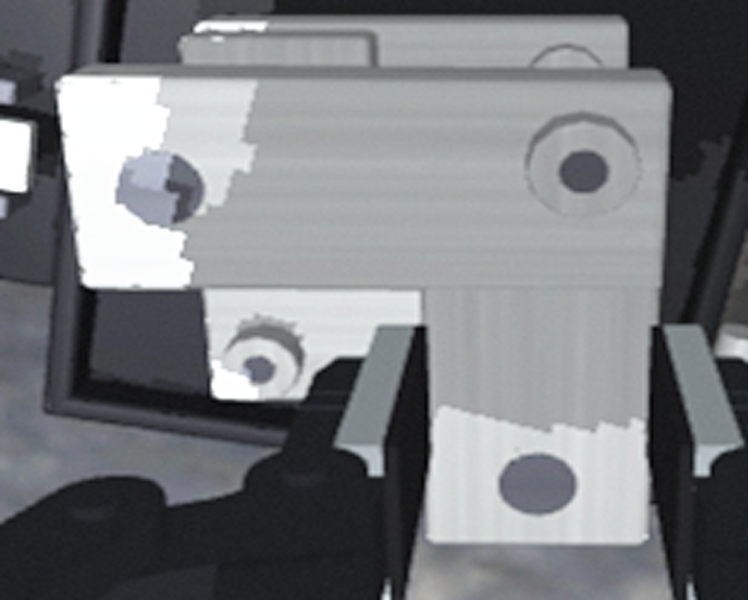

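```bash
python3 - <<'E'
from fitpix import *
P=lambda u,v:(100+(u+.5)/3.4-.5,130+(v+.5)/3-.5)
for a in((182,40),(376,40),(213,400)):print('b1',tp(*P(*a),.0457))
print('b0 heel',tp(*P(628,22),.0577))
for a in((58,78),(669,78),(429,544),(647,544)):print('held',tp(*P(*a),-.0045))
E
```

```text
b1 [-46.6  45.7 -58.4]
b1 [-46.6  45.7 -26.4]
b1 [ 28.8  45.7 -59.6]
b0 heel [-48.3  57.7  16. ]
held [-49.2  -4.5 -58.5]
held [-49.2  -4.5  16.4]
held [ 26.9  -4.5 -15.1]
held [26.9 -4.5 15.9]
```

```bash
python3 -m inch '[[[1.3,15,-0.2,0],[1.3,28,-0.2,0],[1.3,35,-0.2,0],[1.3,37,-0.2,0],[1.3,37.5,-0.2,0],[1.3,37.5,-0.2,0]]]'; python3 -m inch '[[[0,0.7,0,0],[0,0.7,0,0]]]'
```

```text
clock: 14.6
tcp_pos: [0.4596, 0.2465, 0.0388]
orientation: [0.699, -0.699, -0.108, 0.108]
wrist_force: [-0.5, -0.2, -1.3]
finger_gap: 0.0293
clock: 14.8
tcp_pos: [0.4595, 0.2466, 0.0379]
orientation: [0.699, -0.699, -0.108, 0.108]
wrist_force: [-0.1, 0.2, -2.3]
finger_gap: 0.0291
```

```bash
python3 -m inch '[[[-0.7,0,-0.9,0],[-0.7,0,-0.9,0]]]'; python3 -m inch '[[[0,0.7,0,0],[0,0.7,0,0]]]'
```

```text
clock: 15.0
tcp_pos: [0.4588, 0.2453, 0.0377]
orientation: [-0.699, 0.699, 0.108, -0.108]
wrist_force: [-1.1, 0.4, -2.6]
finger_gap: 0.0296
clock: 15.2
tcp_pos: [0.4589, 0.2454, 0.0374]
orientation: [-0.699, 0.699, 0.108, -0.108]
wrist_force: [-1.5, -0.5, 3.4]
finger_gap: 0.0294
```

Contact at the expected height; release and look.

```bash
python3 -m inch '[[[0,-0.3,0,0],[0,-0.3,0,0],[0,-0.3,0,0],[0,-20,0,0],[0,-60,0,0],[0,-105,0,0],[10,-114,-20,0],[10,-114,-20,0],[10,-114,-20,0],[10,-114,-20,0]]]' 44; python3 - <<'E'
from h import *
s=env.get_state();print(s['tcp_pos'],abs(s['qvel']).max());np.savez("w10.npz",p=s['tcp_pos'],q=s['orientation'])
im=env.read_camera("wrist"); cv2.imwrite("pics/w10.png",im);print(env.get_state()['tcp_pos'])
cv2.imwrite("pics/w10c.png",cv2.resize(im[100:230,195:330],None,fx=4.6,fy=4.6,interpolation=cv2.INTER_CUBIC))
E
```

```text
clock: 16.2
tcp_pos: [0.473, 0.2292, 0.1495]
orientation: [-0.699, 0.699, 0.107, -0.109]
wrist_force: [-0.1, 0.9, -0.3]
finger_gap: 0.044
[0.47304684 0.22922116 0.1494958 ] 0.004189873173466334
[0.47299873 0.22929315 0.14943118]
```

View pics/w10c.png

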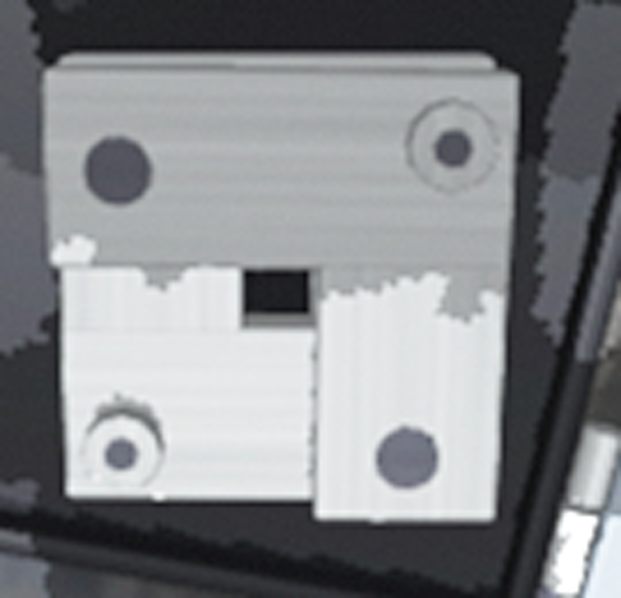

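```bash
python3 - <<'E'
from fitpix import *
X=run("w10.npz",195,100,4.6,((519,74),(44,72),(52,266),(318,266),(314,521),(496,519)),.042)
d=np.load("w10.npz");p,q=d['p'],d['q'];f=wproj(p,q)
U=lambda P:(np.array(f(P))-[195,100]+.5)*4.6-.5
for nm,yaw,z in(('b1',X[2]+np.pi,.030),('b0',X[2],.018)):
    print(nm,[np.round(U([*(X[:2]+rot(yaw)@a),z])).tolist() for a in L])
w=wun(p,q,195+66.5/4.6-.5,100+497.5/4.6-.5,.030); print('b1 heel meas',w,'pred',X[:2]+rot(X[2]+np.pi)@[-.038,-.038])
w=wun(p,q,195+498/4.6-.5,100+54/4.6-.5,.018); print('b0 heel meas',w,'pred',X[:2]+rot(X[2])@[-.038,-.038])
go([.4553,.2213,.1],107.5)
E
```

```text
[ 0.4546  0.2219 -1.2716] -72.86 [[0.67, -0.54], [-0.59, -0.91], [-0.65, 0.32], [-0.17, 0.75], [0.01, -0.02], [0.77, 0.7]]
[ 0.4552  0.2221 -1.2715  0.039 ] -72.85 [[0.04, -0.04], [0.05, -0.4], [-0.04, 0.3], [-0.25, 0.72], [-0.05, -0.65], [0.26, 0.06]]
b1 [[68.0, 496.0], [491.0, 499.0], [499.0, 325.0], [246.0, 323.0], [246.0, 64.0], [52.0, 63.0]]
b0 [[502.0, 61.0], [63.0, 58.0], [69.0, 241.0], [315.0, 243.0], [312.0, 476.0], [483.0, 477.0]]
b1 heel meas [0.50252745 0.19648959 0.03      ] pred [0.50216096 0.19682029]
b0 heel meas [0.40618284 0.24581391 0.018     ] pred [0.40713586 0.24704209]
clock 16.25 tcp [473.  229.3 149.4] shift [-19.1  49.5  -2.3] spins [(np.float64(0.1), 'toolx->', np.float64(18.0), 'j6?', np.float64(-0.01)), (np.float64(-179.9), 'toolx->', np.float64(198.0), 'j6?', np.float64(-0.01))] tilt y [-0.003 -0.001 -1.   ]
```

```bash
python3 - <<'E'
from fitpix import *
go([.535,-.105,.155],-13.3)
E
python3 -m inch '[[[-5,0,-25,8.5],[-12,0,-65,17],[-17,0,-105,25.5],[-22,0,-145,34],[-27,0,-185,42.5],[-32,-2,-225,51],[-37,-4,-265,59.5],[-40,-6,-295,68],[-41,-6,-320,76.5],[-41,-6,-335,85]]]' 46; python3 - <<'E'
from fitpix import *
go([.535,-.105,.155],-13.3)
E
```

```text
clock 16.25 tcp [473.  229.3 149.4] shift [ -41.8   -5.5 -337.4] spins [(np.float64(120.9), 'toolx->', np.float64(257.0), 'j6?', np.float64(-0.01)), (np.float64(-59.1), 'toolx->', np.float64(77.0), 'j6?', np.float64(-0.01))] tilt y [-0.003 -0.001 -1.   ]
clock: 17.25
tcp_pos: [0.5359, -0.1038, 0.1557]
orientation: [-0.586, 0.587, -0.395, 0.394]
wrist_force: [0.0, 1.2, -0.2]
finger_gap: 0.046
clock 17.25 tcp [ 535.9 -103.8  155.7] shift [ 0.7  0.7 -1.3] spins [(np.float64(35.4), 'toolx->', np.float64(257.0), 'j6?', np.float64(0.85)), (np.float64(-144.6), 'toolx->', np.float64(77.0), 'j6?', np.float64(0.85))] tilt y [-0.002  0.    -1.   ]
```

```bash
python3 -m inch '[[[0,0,0,8.5],[0,0,0,17],[0,0,0,25.5],[0,0,0,34],[0,0,0,35.4],[0,0,0,35.4],[0,0,0,35.4]]]'; python3 - <<'E'
from h import *
s=env.get_state();print(s['tcp_pos'],abs(s['qvel']).max());np.savez("w11.npz",p=s['tcp_pos'],q=s['orientation'])
im=env.read_camera("wrist"); cv2.imwrite("pics/w11.png",im);print(env.get_state()['tcp_pos'])
cv2.imwrite("pics/w11c.png",cv2.resize(im[110:240,190:330],None,fx=4.4,fy=4.4,interpolation=cv2.INTER_CUBIC))
E
```

```text
clock: 17.95
tcp_pos: [0.5361, -0.1021, 0.1564]
orientation: [0.442, -0.442, 0.552, -0.552]
wrist_force: [0.1, 0.1, -0.1]
finger_gap: 0.0463
[ 0.536063   -0.1020867   0.15642308] 0.00866569062904334
[ 0.53614443 -0.10217479  0.1565923 ]
```

View pics/w11.png

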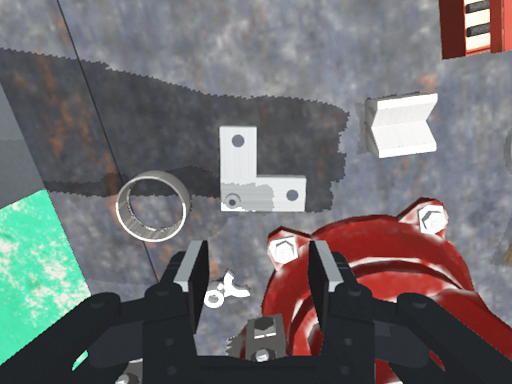

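View pics/w11c.png

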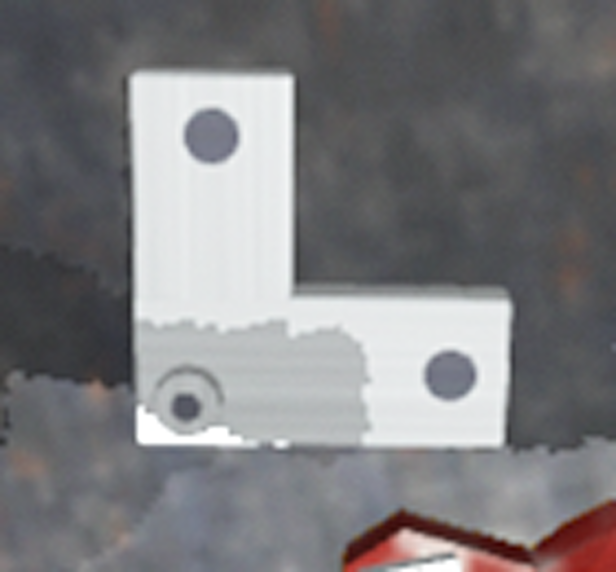

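```bash
python3 - <<'E'
from fitpix import *
X=run("w11.npz",190,110,4.4,((136,445),(504,446),(511,300),(292,297),(294,73),(130,73)),.012)
g=grasp(X);print(g); go([*g,.0055],np.degrees(X[2]))
E
```

```text
[ 0.5407 -0.0967 -0.232 ] -13.29 [[-0.02, 0.04], [0.06, 0.66], [0.32, -0.29], [0.12, -0.13], [0.15, 0.12], [-0.61, -0.3]]
[ 0.5406 -0.0971 -0.232   0.0105] -13.29 [[0.18, -0.18], [-0.16, 0.43], [0.08, -0.35], [0.14, -0.18], [0.16, 0.34], [-0.39, -0.07]]
[ 0.52136881 -0.08292158]
clock 18.0 tcp [ 536.1 -102.2  156.6] shift [-15.5 151.1 -18.6] spins [(np.float64(0.6), 'toolx->', np.float64(257.0), 'j6?', np.float64(1.46)), (np.float64(-179.4), 'toolx->', np.float64(77.0), 'j6?', np.float64(1.46))] tilt y [-0.001  0.    -1.   ]
```

```bash
python3 -m inch '[[[-8,40,-9,0.6],[-15,80,-19,0.6],[-15,115,-19,0.6],[-15,140,-19,0.6],[-15,150,-19,0.6],[-15,151,-19,0.6],[-15,151,-19,0.6]]]'; python3 -m inch '[[[0,0,0,0],[0,0,0,0],[0,0,0,0],[0,0,0,0],[0,0,0,0]]]' 20 60;python3 -m inch '[[[0,-5,0,0],[0,-25,0,0],[0,-65,0,0],[0,-90,0,0],[0,-95,0,0],[0,-95,0,0]]]';  python3 - <<'E'
from h import *
s=env.get_state();print(s['tcp_pos'],s['wrist_force'],s['finger_gap'])
im=env.read_camera("wrist"); cv2.imwrite("pics/w12.png",im)
E
```

```text
clock: 18.7
tcp_pos: [0.5219, -0.0839, 0.0067]
orientation: [-0.438, 0.438, -0.555, 0.555]
wrist_force: [0.6, 0.3, 0.3]
finger_gap: 0.0459
clock: 19.2
tcp_pos: [0.5227, -0.0841, 0.0078]
orientation: [-0.439, 0.437, -0.554, 0.556]
wrist_force: [-1.2, -0.0, 6.6]
finger_gap: 0.0296
clock: 19.8
tcp_pos: [0.5218, -0.0838, 0.1018]
orientation: [-0.438, 0.438, -0.554, 0.556]
wrist_force: [-0.3, -0.3, -2.1]
finger_gap: 0.0291
[ 0.52179628 -0.08380475  0.10178607] [-0.26493807 -0.27301764 -2.08514381] 0.02913293624639764
```

View pics/w12.png

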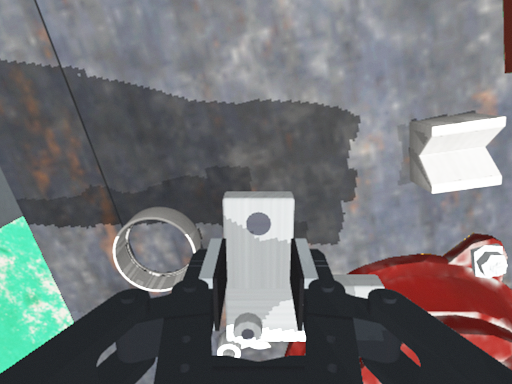

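```bash
python3 - <<'E'
from fitpix import *
C=np.array([.455,.2216,np.radians(107.4)])
g=grasp(C,(-22,8)); go([*g,.09],107.4)
E
```

```text
clock 19.85 tcp [520.8 -83.5 100.5] shift [-258.5   10.5 -130.5] spins [(np.float64(-120.8), 'toolx->', np.float64(17.0), 'j6?', np.float64(1.49)), (np.float64(59.2), 'toolx->', np.float64(197.0), 'j6?', np.float64(1.49))] tilt y [-0. -0. -1.]
```

```bash
python3 -m inch '[[[-20,0,-10,-8.5],[-50,0,-25,-17],[-85,0,-43,-25.5],[-120,0,-61,-34],[-155,0,-78,-42.5],[-190,0,-96,-51],[-222,0,-112,-59.5],[-245,0,-124,-68],[-256,0,-130,-76.5],[-258,0,-130,-85]]]';python3 -m inch '[[[0,2,0,-8.5],[0,4,0,-17],[0,6,0,-25.5],[0,8,0,-34],[0,10,0,-35.8],[0,10,0,-35.8],[0,10,0,-35.8]]]'; python3 - <<'E'
from fitpix import *
C=np.array([.455,.2216,np.radians(107.4)])
g=grasp(C,(-22,8)); go([*g,.09],107.4)
im=env.read_camera("wrist"); cv2.imwrite("pics/w13.png",im); cv2.imwrite("pics/w13c.png",cv2.resize(im[130:330,200:380],None,fx=3.6,fy=3,interpolation=cv2.INTER_CUBIC))
print(env.get_state()['tcp_pos'])
E
```

```text
clock: 20.85
tcp_pos: [0.4523, 0.1988, 0.0987]
orientation: [-0.698, 0.699, -0.112, 0.109]
wrist_force: [0.4, -1.0, -1.8]
finger_gap: 0.0296
clock: 21.55
tcp_pos: [0.4536, 0.1973, 0.0895]
orientation: [-0.699, 0.699, 0.105, -0.107]
wrist_force: [-0.5, 0.2, -2.3]
finger_gap: 0.0291
clock 21.55 tcp [453.6 197.3  89.5] shift [ 0.6 -0.5  0.8] spins [(np.float64(-0.1), 'toolx->', np.float64(17.0), 'j6?', np.float64(-0.05)), (np.float64(179.9), 'toolx->', np.float64(197.0), 'j6?', np.float64(-0.05))] tilt y [-0.003 -0.001 -1.   ]
[0.45394669 0.19736423 0.08988461]
```

View pics/w13c.png

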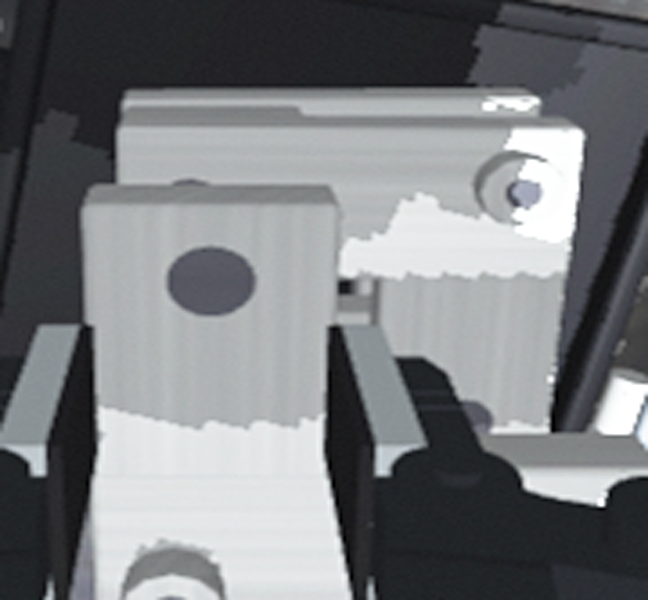

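```bash
python3 - <<'E'
from fitpix import *
P=lambda u,v:(200+(u+.5)/3.6-.5,130+(v+.5)/3-.5)
for a in((117,127),(584,131),(377,276)):print('b2',tp(*P(*a),.0479))
print('b0',tp(*P(120,110),.0719),tp(*P(541,110),.0719))
for a in((81,206),(340,206)):print('held',tp(*P(*a),-.0042))
E
```

```text
b2 [-29.3  47.9 -14.7]
b2 [-28.6  47.9  61. ]
b2 [ 1.8 47.9 28.7]
b0 [-27.2  71.9 -15.9] [-27.3  71.9  60.4]
held [-30.4  -4.2 -15.2]
held [-30.4  -4.2  16.1]
```

```bash
python3 -m inch '[[[0.5,15,0.6,0],[0.5,28,0.6,0],[0.5,36,0.6,0],[0.5,38,0.6,0],[0.5,38.5,0.6,0],[0.5,38.5,0.6,0],[0.5,38.5,0.6,0]]]'; python3 - <<'E'
from fitpix import *
C=np.array([.455,.2216,np.radians(107.4)])
g=grasp(C,(-22,8)); go([*g,.0498],107.4)
E
```

```text
clock: 22.3
tcp_pos: [0.4555, 0.1984, 0.0529]
orientation: [0.699, -0.699, -0.107, 0.106]
wrist_force: [0.9, 0.1, -2.0]
finger_gap: 0.0292
clock 22.3 tcp [455.5 198.4  52.9] shift [-1.5  3.1  0.3] spins [(np.float64(-0.1), 'toolx->', np.float64(17.0), 'j6?', np.float64(-0.05)), (np.float64(179.9), 'toolx->', np.float64(197.0), 'j6?', np.float64(-0.05))] tilt y [ 0.001  0.    -1.   ]
```

```bash
python3 -m inch '[[[-1.2,1,0.1,0],[-1.2,1,0.1,0],[-1.2,1,0.1,0]]]'; python3 - <<'E'
from fitpix import *
im=env.read_camera("wrist"); cv2.imwrite("pics/w14c.png",cv2.resize(im[150:300,210:390],None,fx=4,fy=4,interpolation=cv2.INTER_CUBIC))
print(env.get_state()['tcp_pos'])
E
```

```text
clock: 22.6
tcp_pos: [0.4538, 0.198, 0.0515]
orientation: [-0.699, 0.699, 0.107, -0.107]
wrist_force: [0.2, -0.6, -1.6]
finger_gap: 0.0293
[0.45383306 0.19803833 0.05145139]
```

View pics/w14c.png

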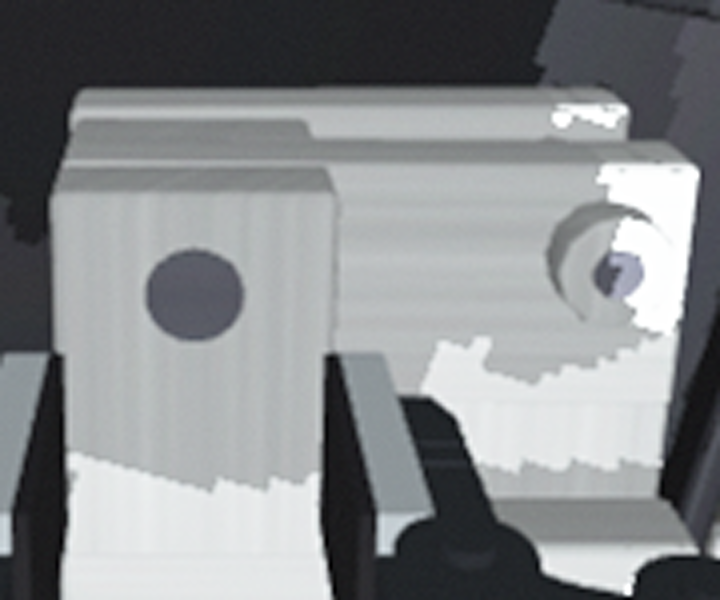

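```bash
python3 - <<'E'
from fitpix import *
P=lambda u,v:(210+(u+.5)/4-.5,150+(v+.5)/4-.5)
for a in((63,161),(700,167)):print('b2',tp(*P(*a),.0095))
for a in((62,168),(330,168)):print('held bottom',tp(*P(*a),.0078))
for a in((50,192),(335,192)):print('held top',tp(*P(*a),-.0042))
E
```

```text
b2 [-30.1   9.5 -15. ]
b2 [-29.4   9.5  60.4]
held bottom [-29.7   7.8 -15. ]
held bottom [-29.7   7.8  16.4]
held top [-30.7  -4.2 -15.2]
held top [-30.7  -4.2  15.7]
```

```bash
python3 -m inch '[[[0,1,0,0],[0,1.3,0,0],[0,1.3,0,0]]]'; python3 -m inch '[[[0,0.6,0,0],[0,0.6,0,0]]]'
```

```text
clock: 22.95
tcp_pos: [0.4539, 0.198, 0.05]
orientation: [-0.699, 0.699, 0.107, -0.107]
wrist_force: [0.8, -0.6, -1.3]
finger_gap: 0.0295
clock: 23.15
tcp_pos: [0.4539, 0.198, 0.0499]
orientation: [-0.699, 0.699, 0.107, -0.107]
wrist_force: [-1.1, -0.3, 3.3]
finger_gap: 0.0291
```

Contact at z=0.0499 as predicted. Release and inspect.

```bash
python3 -m inch '[[[0,-0.3,0,0],[0,-0.3,0,0],[0,-0.3,0,0],[0,-20,0,0],[0,-60,0,0],[0,-105,0,0],[20,-125,20,0],[20,-125,20,0],[20,-125,20,0],[20,-125,20,0]]]' 44; python3 - <<'E'
from h import *
s=env.get_state();print(s['tcp_pos'],abs(s['qvel']).max());np.savez("w15.npz",p=s['tcp_pos'],q=s['orientation'])
im=env.read_camera("wrist"); cv2.imwrite("pics/w15.png",im)
cv2.imwrite("pics/w15c.png",cv2.resize(im[95:240,190:330],None,fx=4.1,fy=4.1,interpolation=cv2.INTER_CUBIC))
E
```

```text
clock: 24.15
tcp_pos: [0.4656, 0.2225, 0.173]
orientation: [-0.699, 0.699, 0.106, -0.108]
wrist_force: [-0.3, -0.3, -0.7]
finger_gap: 0.0444
[0.46563085 0.22246976 0.17297655] 0.010395607492019334
```

View pics/w15.png

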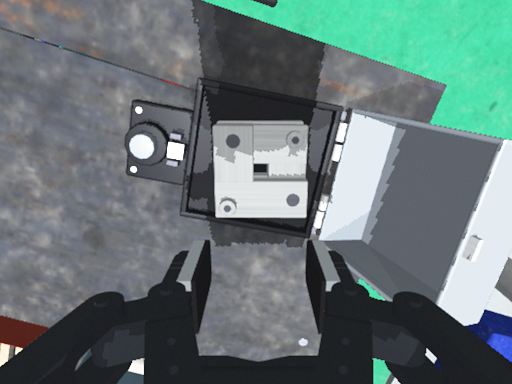

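View pics/w15c.png

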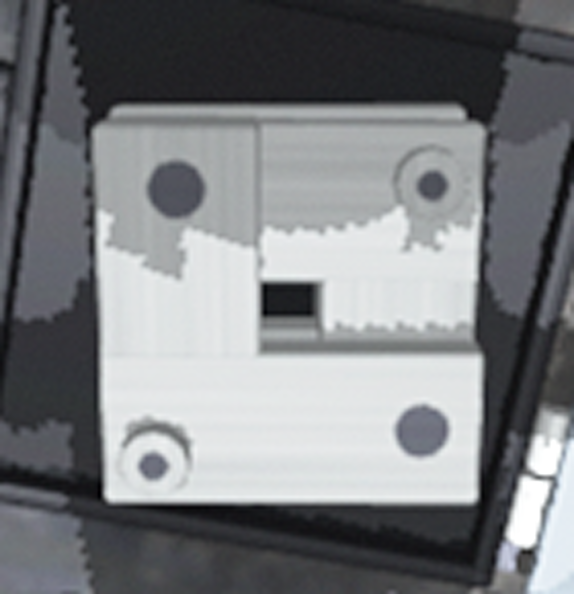

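```bash
python3 - <<'E'
from fitpix import *
X=run("w15.npz",190,95,4.1,((105,502),(478,502),(484,352),(259,354),(259,123),(93,123)),.054)
d=np.load("w15.npz");p,q=d['p'],d['q']
w=wun(p,q,190+487/4.1-.4,95+122/4.1-.4,.042); print('b2 heel',w,'pred',X[:2]+rot(X[2])@[.038,.038])
for u,v in((110,104),(465,104)):print('b0',wun(p,q,190+u/4.1-.4,95+v/4.1-.4,.018))
print(X[:2]+rot(X[2])@[.038,.038],X[:2]+rot(X[2])@[-.038,.038])
cv2.imwrite("pics/top2.png",env.read_camera("top")[60:280,110:360]); cv2.imwrite("pics/s3.png",cv2.resize(env.read_camera("scene")[70:260,150:350],None,fx=3,fy=3))
E
```

```text
[0.454  0.2216 1.8713] 107.22 [[-0.32, 0.21], [-0.04, 0.45], [0.26, -0.09], [0.5, -0.72], [0.42, 0.18], [-0.82, 0.06]]
[0.4542 0.2216 1.8713 0.0529] 107.22 [[-0.15, 0.02], [-0.23, 0.26], [0.06, -0.13], [0.51, -0.77], [0.44, 0.36], [-0.63, 0.24]]
b2 heel [0.40711753 0.24689447 0.042     ] pred [0.40643111 0.24661877]
b0 [0.42866203 0.17347962 0.018     ]
b0 [0.40620003 0.2452496  0.018     ]
[0.40643111 0.24661877] [0.42892698 0.17402445]
```

View pics/s3.png

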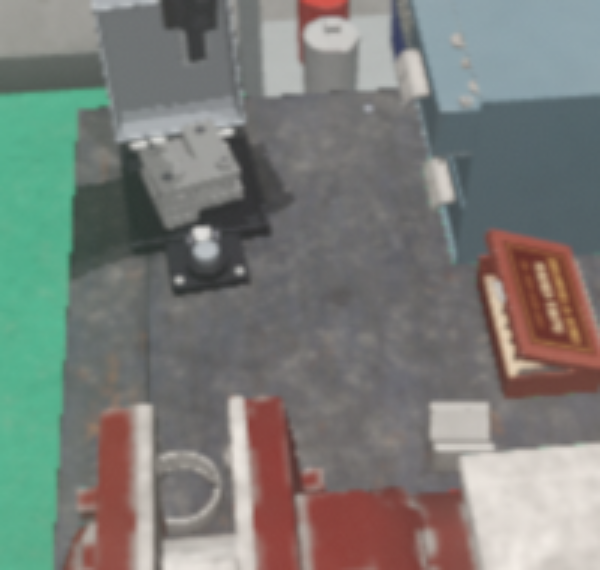

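View pics/top2.png

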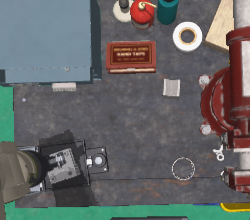

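```bash
python3 -c "
from workcell import env
print(env.hand_in(), env.get_state()['clock'])"
```

```text
the job is handed in; nothing more can be done
the job is handed in; nothing more can be done
```

The job is done and handed in at about 24 s. I pressed the release button with the closed fingertips, the lid sprang open and has stayed open. The three loose brackets are stacked on the one in the case, boss side up, with heels alternating.

- **Pile:** in the last wrist picture the lower edges and corners in view line up with the top bracket to about 1 mm, and the yaws agree to about 0.6°. One earlier check put the bottom bracket's corner about 1.5 mm off. I take that as camera calibration, because the last picture shows about 1.4 mm at that corner and 0.6 mm at the other.
- **Level:** each bracket touched down within 0.5 mm of the height expected for lying level, and the highest wrist force I read was about 15 N.
- **Other things:** the vee block, ring, shift fork and tin looked undisturbed in the last pictures, and no move went near the spanner. I checked this by eye only. The gripper was about 0.12 m above the pile, touching nothing.

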